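# Put the setting blocks away, lock the tray and set the status tag

### The job

Clear up after setting: slide the black grip of the tray's lock bar to the green patch to open it, lay every setting block fully home in the pocket labelled with its own handle's colour, and slide the grip back to the red patch so that the blocks are locked in. Then hang the grey and orange status tag over the rail at the blue line and slide it along, without lifting it off the bar, until it is centred on the orange line, and let go. Leave the other things on the bench alone.

Things in the scene. Friction and masses are not known exactly. Their poses are not given: they have to be found in the camera images.
- tray: grey block tray on the bench, 155 (x) x 336 (y) x 16 mm high, fixed. Four pockets 78 (x) x 38 (y) mm in a row along its y axis, 80 mm apart, at tray y = -120, -40, 40, 120 and x = 0; pocket floors 4 mm and walls 16 mm above the bench. Origin: on the bench below the middle of the pocket row; x points away from the robot.
- lock (a joint): position of the tray's aluminium lock bar (m), sliding along the tray's y axis: 0 locked (grip by the red patch; teeth over the pockets' far ends hold the blocks down), 0.040 fully open (grip by the green patch; teeth between the pockets). Stops at both ends, stays where left, moves with about 2 N. Starts locked.
- lock_grip (a point): centre of the top of the black grip of the lock bar, with a thin white line on it. The grip is 18 (x) x 20 (y) x 44 mm high, rising from the bar's top at 31 mm to 75 mm above the bench, on the tray's far side (tray x = 55 mm). It moves with the bar. The bar's four teeth, 16 mm wide, reach in to tray x = 21 mm, undersides 26 mm above the bench.
- block_red: setting block with a red handle (may be absent): steel slab 70 (x) x 30 (y) x 18 mm high, and standing on its middle a red handle 25 (x) x 16 (y) mm that reaches from 18 to 55 mm above the block's underside. Origin: centre of the underside; z up. About 0.25 kg. Either way round fits its pocket.
- block_yellow: setting block with a yellow handle (may be absent): steel slab 70 (x) x 30 (y) x 18 mm high, and standing on its middle a yellow handle 25 (x) x 16 (y) mm that reaches from 18 to 55 mm above the block's underside. Origin: centre of the underside; z up. About 0.25 kg. Either way round fits its pocket.
- block_green: setting block with a green handle (may be absent): steel slab 70 (x) x 30 (y) x 18 mm high, and standing on its middle a green handle 25 (x) x 16 (y) mm that reaches from 18 to 55 mm above the block's underside. Origin: centre of the underside; z up. About 0.25 kg. Either way round fits its pocket.
- block_white: setting block with a white handle (may be absent): steel slab 70 (x) x 30 (y) x 18 mm high, and standing on its middle a white handle 25 (x) x 16 (y) mm that reaches from 18 to 55 mm above the block's underside. Origin: centre of the underside; z up. About 0.25 kg. Either way round fits its pocket.
- slot_red (a point): centre of the floor of the pocket labelled red (a flat red label, 24 x 50 mm, lies on the tray's robot-side ledge in front of it, 55 mm from the pocket's centre); axes as the tray's. A block lying home in it has its origin here and its x axis along x.
- slot_yellow (a point): centre of the floor of the pocket labelled yellow (a flat yellow label, 24 x 50 mm, lies on the tray's robot-side ledge in front of it, 55 mm from the pocket's centre); axes as the tray's. A block lying home in it has its origin here and its x axis along x.
- slot_green (a point): centre of the floor of the pocket labelled green (a flat green label, 24 x 50 mm, lies on the tray's robot-side ledge in front of it, 55 mm from the pocket's centre); axes as the tray's. A block lying home in it has its origin here and its x axis along x.
- slot_white (a point): centre of the floor of the pocket labelled white (a flat white label, 24 x 50 mm, lies on the tray's robot-side ledge in front of it, 55 mm from the pocket's centre); axes as the tray's. A block lying home in it has its origin here and its x axis along x.
- rail: tag rail, fixed: black board 100 (x) x 330 (y) x 12 mm, two end posts 314 mm apart along y, and on them a flat bar along y, 10 mm wide (x) and 12 mm high, its top 100 mm above the bench. Origin: on the bench under the middle of the bar.
- rail_start (a point): centre of the bar's top at the blue start band (blue line across the board and bar), 100 mm to +y of the rail's middle.
- mark: orange line, 12 mm wide, across the board and the bar: where the tag must end. Origin: centre of the bar's top at the line; axes as the rail's (y along the bar, towards the blue band).
- tag: status tag, a rigid saddle standing on the bench: two grey plates 50 (y) x 51 (z) x 4 mm, 20 mm apart inside, a roof over them (underside at 45, top at 51 mm) and on it an orange grip 18 (x) x 26 (y) mm from 51 to 81 mm. An orange line down each plate shows its middle. Origin: midway between the plates' lower edges; 45 mm below the bar's top when hung. About 0.09 kg. Either way round fits.
- motor_a: bystander: small motor, 70 x 70 x 8 mm plate with a dark drum, 56 mm high; origin centre of underside.
- motor_b: bystander: small motor like the other one, left of the blocks; origin centre of underside.
- knurl: bystander: dark steel knob, 32 mm across, 22 mm high, between the blocks and the tag; origin centre of underside.
- glue_a: bystander: red bottle with white cap, 42 mm across, 105 mm high, at the back.
- glue_b: bystander: smaller red bottle, 34 mm across, 85 mm high, at the back.
- driver: bystander: screwdriver with red handle, 170 mm long, lying at the right.
- bin_small: bystander: small blue bin, 100 x 75 x 40 mm, at the back right.
Things that resemble listed ones, but are neither listed nor needed, are in the scene too. Leave any purple or turquoise look-alike of the block_white alone.

How it is judged:
By the outcome, as a careful person would: the job done as asked, in the order asked, and still so for the second after the job is handed in, with the robot touching nothing.
Of block_red, block_yellow, block_green, block_white only 3 to 4 are there at a start; the rules pass over those that are not, and their reading is None.
At some moment in a run one of block_red, block_yellow, block_green, block_white may be knocked a few centimetres aside while the robot is not near it.
It also fails if it takes over 210 s, if anything falls off the work surface, if the arm or the gripper's body presses on something with over 40 N, if the wrist force passes 120 N, or if a joint passes its speed limit or range.

### The arm

A 6-joint arm with a two-finger parallel gripper is mounted at the origin on the work surface. World frame = base frame: x ahead of the robot, y to its left, z up, the work surface at z = 0. Lengths are in mm, angles in rad, forces in N, time in s.
With the tool pointing down it reaches from about 350 to 975 mm from the base axis. Payload 7.1 kg.
Tool frame: the origin (TCP) lies midway between the tips of the shut fingers; the grasp point (between the pads) lies 19 mm behind it; z points along the fingers, y is the line along which they close (so a half turn about z gives the same grasp; the last joint's range is limited). The gripper opens to 88 mm and grips with 3 to 60 N. Pads are 20 mm wide; open, the fingers measure 115 mm over their backs; the gripper's body (75 mm by 178 mm) begins 61 mm behind the grasp point.
Start: joints at [-1.285, 0.423, 1.63, -0, 1.089, -0.019], TCP at [187.582, -596.169, 222.675] pointing down, gripper open.
Joint ranges: [-3, 3], [-0.9, 2.11], [0.09, 2.58], [-1.31, 4.45], [0.11, 2.69], [-2.54, 2.54]. Speed limits (rad/s): [2.39, 2.39, 3.01, 3.14, 3.14, 3.14].

### API

Orientations are given as a rotation vector (axis times angle).
In Python, from workcell import ctrl gives the robot as it stands. The module is installed in compiled form; this text tells all that it offers.
- The arm moves only by the tool apply_moves, never from a script. Its argument "targets" is a list of rows, each a list of 3 entries, a list of its own where there are three numbers: the opening, from -1 (shut) to 1 (fully open), then the shift along the tool's x, y, z normalised to -1 to 1, where 1 is 5 cm, then the turn, a rotation vector about the tool's x, y, z normalised to -1 to 1, where 1 is 90 degrees. In form: [[jaw, [x, y, z], [wx, wy, wz]], ...]. A call has 1 to 8 rows; each row shifts and turns the commanded pose from where the row before left it, along the tool's axes as they then stand; what a row does not reach is not made up. A row lasts 1/8 s, in which the tool goes at most 62.5 mm and 10.7 degrees, less where a joint would pass 70% of its speed; a pose out of reach is approached as far as the arm can. A call with a number of a shift or a turn outside -1 to 1 is refused whole. A call with a gripper value outside its range is refused whole. The fingers move at their own pace and stop on an object; the grip force is fixed at half the most. Time passes only in rows, so rows that do not move let the fingers close. It gives the time, the measured TCP pose, the force, the opening and the grip force at its end, in the units of the state.
- ctrl.get_obs(): the state, without advancing time (a new reading comes with each control period).
- ctrl.get_image(name): name is "side" or "top" or "wrist"; returns a dict with "pixels" (420x560x3 uint8, blue, green, red), "camera_matrix" (3x3 intrinsics, pixels), "view" (4x4, takes a point from world to camera coordinates); the wrist camera has in their place "hand_eye" (4x4, takes a point from camera to tool coordinates, whose origin is the TCP and whose axes are the flange's). Camera axes: x right, y down, z forward; pixel columns grow to the right and rows downward; lengths in mm; the calibration is good to about 2 mm. A picture is of the moment at which its call begins: read the wrist's pose just before it. There is no depth.
- ctrl.close_job(): hands the job in; it is judged then, once.
Trained networks look in the newest picture that a camera, given by its name, has taken for a name from the list of things; names that differ only in an ending like _2 or _b are one class to them, and where a whole thing is asked for, a point or a joint stands for the part that bears it (a point fixed in the world has none). Each returns a list of dicts, best first, with "score" (0 to 1); they miss things now and then, are a little off and sometimes report something else, mostly with a low value. They report only what shows in the picture. A call takes as long as a camera call. They do not tell look-alikes from the thing itself.
- ctrl.masks_of(label, camera): "region" (420x560 bool, what is visible of it) and "bbox" ([left, top, right, bottom] in pixels, round what is visible of it).
- ctrl.pinpoint(label, camera): "xy" ([column, row] in pixels: a listed point, or the origin of a listed thing).
The state is a dict: "t": time; "qpos": joint angles; "qvel": joint speeds; "joint_torque": joint torques, N m; "ee_pos": TCP position; "orientation": TCP orientation; "ft_force": force on the tool from outside, world axes, zero at the start; "moment": the same for the moment, N m; "width": finger opening in mm; "grasp_force": force on a finger pad.
Only numpy, scipy, OpenCV 4.12 (cv2) and the standard library are available. Lean on these libraries where they do the work, as an engineer would, in place of code of your own. Each camera call takes 0.05 s, during which the arm holds its last target. There are 200 camera calls.

## Working session

There is one attempt and no reset: what is moved stays moved. The work goes in short steps, Python scripts to look and compute and a tool call to move; the robot and the scene stay as the last step left them, time stands still between calls to the robot, and variables do not carry over. Pictures are saved under pics/ and viewed, at most 14 in all, crops included, and the job is handed in when it is done.

Besides the shell and the picture viewer there is one more tool, called after "Request:" by a JSON object that holds its "api" and its "payload", one argument or row to a line. apply_moves: Moves the arm, as the interface text tells. Scaled input: -1 to 1 covers 5 cm each way for a shift and 90 degrees each way for a turn. Its arguments: {"type":"object","properties":{"targets":{"type":"array"}},"required":["targets"]}

```bash
mkdir -p pics
cat > h.py <<'E'
import numpy as np,cv2
from scipy.spatial.transform import Rotation as R
from workcell import ctrl
def cam(n):
    o=ctrl.get_obs(); im=ctrl.get_image(n); K=np.array(im["camera_matrix"])
    if n=="wrist":
        T=np.eye(4);T[:3,:3]=R.from_rotvec(o["orientation"]).as_matrix();T[:3,3]=o["ee_pos"]
        V=np.linalg.inv(T@np.array(im["hand_eye"]))
    else: V=np.array(im["view"])
    return np.array(im["pixels"]),K,V
def ray(px,K,V,z):
    C=np.linalg.inv(V); d=C[:3,:3]@np.linalg.inv(K)@[px[0],px[1],1]; c=C[:3,3]
    return (c+d*(z-c[2])/d[2])
def proj(p,K,V):
    q=K@(V[:3,:3]@np.array(p)+V[:3,3]); return q[:2]/q[2]
E
python3 - <<'E'
from h import *
o=ctrl.get_obs();print({k:np.round(v,3) for k,v in o.items()})
ims={}
for n in("top","side"):
    im,K,V=cam(n);cv2.imwrite(f"pics/{n}0.png",im)
    print(n,np.round(np.linalg.inv(V)[:3,3]))
    for l,z in [("tray",0),("lock_grip",75),("block_red",0),("block_yellow",0),("block_green",0),("block_white",0),("slot_red",4),("slot_yellow",4),("slot_green",4),("slot_white",4),("rail",0),("rail_start",100),("mark",100),("tag",0),("knurl",0),("motor_a",0)]:
        r=ctrl.pinpoint(l,n)
        print(l,[(round(d["score"],2),np.round(d["xy"]).tolist(),np.round(ray(d["xy"],K,V,z)[:2]).tolist()) for d in r[:4]])
E
```

```text
{'t': np.float64(0.0), 'qpos': array([-1.285,  0.424,  1.631, -0.   ,  1.089, -0.019]), 'qvel': array([-0.   ,  0.   ,  0.001, -0.001,  0.   ,  0.001]), 'joint_torque': array([-1.0000e-03, -5.4463e+01, -2.7367e+01,  6.4000e-02,  2.3000e-02,
       -0.0000e+00]), 'ee_pos': array([ 187.431, -595.639,  221.927]), 'orientation': array([-3.104, -0.477,  0.   ]), 'ft_force': array([0.138, 0.585, 0.558]), 'moment': array([ 0.032,  0.015, -0.002]), 'grasp_force': np.float64(0.0), 'width': np.float64(87.894)}
top [ 406.   -6. 1448.]
tray [(0.66, [220.0, 176.0], [628.0, 147.0])]
lock_grip [(0.56, [220.0, 153.0], [681.0, 141.0])]
block_red [(0.84, [158.0, 242.0], [434.0, 318.0]), (0.7, [341.0, 248.0], [429.0, -209.0])]
block_yellow [(0.59, [201.0, 251.0], [411.0, 193.0])]
block_green [(0.16, [243.0, 128.0], [773.0, 84.0])]
block_white [(0.76, [301.0, 249.0], [424.0, -93.0]), (0.7, [278.0, 280.0], [335.0, -29.0]), (0.7, [384.0, 317.0], [237.0, -332.0]), (0.48, [220.0, 176.0], [629.0, 146.0])]
slot_red []
slot_yellow []
slot_green []
slot_white [(0.36, [364.0, 185.0], [612.0, -272.0])]
rail [(0.8
[... 817 characters left out ...]
, [209.0, 240.0], [330.0, -24.0]), (0.64, [246.0, 252.0], [427.0, -70.0]), (0.56, [153.0, 338.0], [246.0, -335.0])]
slot_red []
slot_yellow [(0.31, [213.0, 406.0], [383.0, -489.0])]
slot_green [(0.17, [388.0, 281.0], [769.0, -179.0])]
slot_white []
rail [(0.89, [325.0, 305.0], [612.0, -248.0])]
rail_start [(0.65, [321.0, 242.0], [603.0, -149.0])]
mark [(0.67, [329.0, 297.0], [604.0, -316.0]), (0.16, [244.0, 254.0], [430.0, -189.0])]
tag [(0.71, [258.0, 329.0], [462.0, -314.0]), (0.7, [324.0, 309.0], [608.0, -261.0])]
knurl [(0.72, [248.0, 287.0], [436.0, -192.0]), (0.22, [251.0, 171.0], [430.0, 320.0])]
motor_a [(0.91, [198.0, 294.0], [323.0, -212.0]), (0.75, [254.0, 147.0], [439.0, 482.0])]
```

View pics/top0.png

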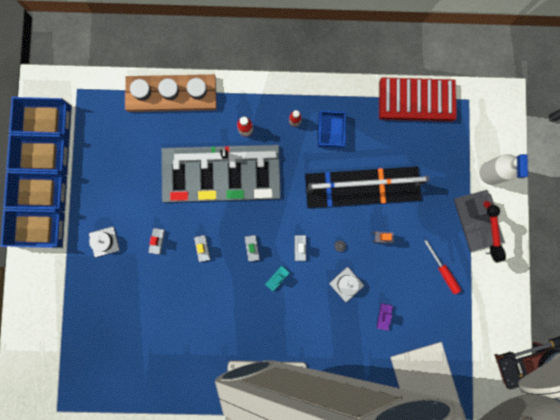

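View pics/side0.png

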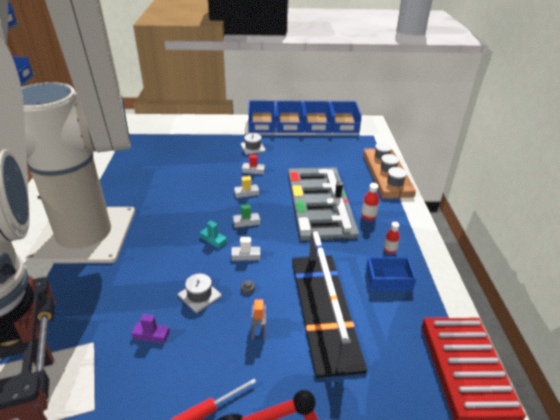

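Top view: the real blocks by handle colour are red (157,241), yellow (201,249), green (252,247) and white (300,248). The look-alikes are turquoise (277,279) and purple (385,317). The tag is at (384,237), the grip at (224,152) beside red, and the green patch to its left at (213,150). The side view agrees.

Run:
```python
from h import *
im,K,V=cam("top")
cv2.imwrite("pics/crop0.png",cv2.resize(im[130:330,80:440],None,fx=2.2,fy=2.2,interpolation=cv2.INTER_CUBIC))
m=ctrl.get_image("wrist");print(np.round(m["hand_eye"],3),np.round(m["camera_matrix"]))
o=ctrl.get_obs();M=R.from_rotvec(o["orientation"]).as_matrix();print(M.round(3))
for t in([430,100,330],[600,150,330]): print((M.T@(np.array(t)-o["ee_pos"])/50).round(2))
```

```text
[[-1.00000e-03 -9.64000e-01 -2.67000e-01  7.37730e+01]
 [ 1.00000e+00 -1.00000e-03 -0.00000e+00 -3.26000e-01]
 [-0.00000e+00 -2.67000e-01  9.64000e-01 -1.61805e+02]
 [ 0.00000e+00  0.00000e+00  0.00000e+00  1.00000e+00]] [[375.   0. 278.]
 [  0. 375. 207.]
 [  0.   0.   1.]]
[[ 0.954  0.3    0.   ]
 [ 0.3   -0.954 -0.   ]
 [-0.     0.    -1.   ]]
[  8.8  -11.83  -2.15]
[ 12.35 -11.76  -2.15]
```

View pics/crop0.png

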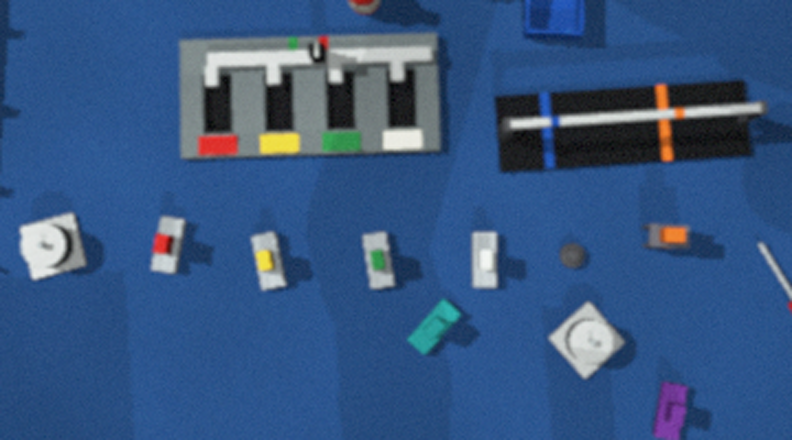

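The crop confirms the choice: the four grey slabs with red, yellow, green and white handles. The turquoise and purple ones are left alone.

Request:
{"api": "apply_moves", "payload": {
  "targets": [
    [1,[0,0,-1],[0,0,0.097]],
    [1,[0,0,-1],[0,0,0.097]],
    [1,[0.59,-0.94,0],[0,0,0]],
    [1,[0.59,-0.94,0],[0,0,0]],
    [1,[0.59,-0.94,0],[0,0,0]],
    [1,[0.59,-0.94,0],[0,0,0]],
    [1,[0.59,-0.94,0],[0,0,0]],
    [1,[0.59,-0.94,0],[0,0,0]]
  ]
}}

```text
t: 2.8
ee_pos: [365.3, -312.6, 322.9]
orientation: [3.141, -0.0, 0.001]
ft_force: [0.1, -0.4, -0.5]
width: 87.9
grasp_force: 0.0
```

Request:
{"api": "apply_moves", "payload": {
  "targets": [
    [1,[0.59,-0.94,0],[0,0,0]],
    [1,[0.59,-0.94,0],[0,0,0]],
    [1,[0.59,-0.94,0],[0,0,0]],
    [1,[0.59,-0.94,0],[0,0,0]],
    [1,[0.59,-0.94,0],[0,0,0]],
    [1,[0.59,-0.94,0],[0,0,0]],
    [1,[0.59,-0.94,0],[0,0,0]],
    [1,[0.59,-0.94,0],[0,0,0]]
  ]
}}

```text
t: 3.8
ee_pos: [601.3, 63.6, 322.8]
orientation: [3.142, 0.0, 0.001]
ft_force: [-0.0, -1.0, 0.2]
width: 87.3
grasp_force: 0.0
```

```bash
cat >> h.py <<'E'
def cur():
    o=ctrl.get_obs();return np.array(o["ee_pos"]),R.from_rotvec(o["orientation"]).as_matrix(),o
def find(l,n,K,V,z,k=4):
    return [(round(d["score"],2),np.round(d["xy"]).tolist(),np.round(ray(d["xy"],K,V,z)[:2],1).tolist()) for d in ctrl.pinpoint(l,n)[:k]]
E
python3 - <<'E'
from h import *
im,K,V=cam("wrist");cv2.imwrite("pics/w1.png",im)
for l,z in [("tray",0),("lock_grip",75),("block_red",0),("block_yellow",0),("block_green",0),("block_white",0),("slot_red",4),("slot_yellow",4),("slot_green",4),("slot_white",4),("rail",0),("rail_start",100),("mark",100),("tag",0)]:
    print(l,find(l,"wrist",K,V,z))
for l in["block_red","block_yellow","block_green","block_white"]:
  for d in ctrl.masks_of(l,"wrist")[:4]:
    c=np.argwhere(d["region"])[:,::-1].astype(np.float32)
    (cx,cy),s,a=cv2.minAreaRect(c);print(l,round(d["score"],2),round(cx),round(cy),np.round(s),round(a,1))
E
```

```text
tray [(0.92, [212.0, 141.0], [628.2, 148.5])]
lock_grip [(0.82, [208.0, 93.0], [685.2, 136.7])]
block_red [(0.57, [95.0, 278.0], [436.5, 322.9])]
block_yellow [(0.78, [185.0, 287.0], [422.5, 196.9])]
block_green [(0.89, [287.0, 288.0], [421.9, 51.2])]
block_white [(0.51, [385.0, 285.0], [425.4, -88.7])]
slot_red [(0.37, [531.0, 154.0], [612.1, -260.4])]
slot_yellow []
slot_green []
slot_white []
rail [(0.96, [529.0, 154.0], [611.3, -260.7])]
rail_start [(0.92, [499.0, 182.0], [596.0, -167.2])]
mark []
tag [(0.81, [551.0, 258.0], [466.3, -316.6])]
block_red 0.84 89 280 [51. 30.] 90.0
block_yellow 0.96 192 295 [29. 53.] 16.8
block_yellow 0.44 466 280 [25. 23.] 45.0
block_green 0.75 286 290 [53. 24.] 79.0
block_white 0.49 342 344 [11. 52.] 9.2
block_white 0.46 375 303 [24.  9.] 66.8
```

View pics/w1.png

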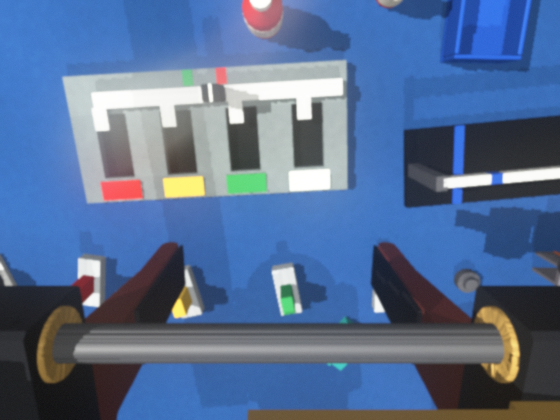

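Wrist view: tray labels at (122,190), (184,186), (247,183) and (310,180), and the grip's white line at (208,93). The blocks are partly hidden by the fingers.

```bash
cat >> h.py <<'E'
def blob(im,col,near,r=25):
    """centroid of a saturated colour (or white) near a pixel, and its minAreaRect"""
    h=cv2.cvtColor(im,cv2.COLOR_BGR2HSV).astype(int);H,S,Vv=h[...,0],h[...,1],h[...,2]
    m={"red":((H<10)|(H>170))&(S>140)&(Vv>90),"yellow":(H>18)&(H<35)&(S>140)&(Vv>90),"green":(H>40)&(H<80)&(S>120)&(Vv>50),
       "white":(S<40)&(Vv>195),"orange":(H>5)&(H<20)&(S>150)&(Vv>120),"blue":(H>105)&(H<125)&(S>200)&(Vv>150)}[col].astype(np.uint8)
    n,lab,st,c=cv2.connectedComponentsWithStats(m)
    k=[i for i in range(1,n) if st[i,4]>15 and np.hypot(*(c[i]-near))<r]
    if not k:return None
    i=max(k,key=lambda i:st[i,4]);return c[i],st[i,4],cv2.minAreaRect(np.argwhere(lab==i)[:,::-1].astype(np.float32))
def fit2(A,B):
    """rigid 2D fit A->B: yaw, origin, residual"""
    A,B=np.array(A,float),np.array(B,float);a,b=A.mean(0),B.mean(0);X,Y=A-a,B-b
    t=np.arctan2((X[:,0]*Y[:,1]-X[:,1]*Y[:,0]).sum(),(X*Y).sum());Q=np.array([[np.cos(t),-np.sin(t)],[np.sin(t),np.cos(t)]])
    o=b-Q@a;return t,o,np.abs(A@Q.T+o-B).max()
E
python3 - <<'E'
from h import *
im,K,V=cam("wrist")
A=[];B=[]
for c,p,y in[("red",(122,190),120),("yellow",(184,186),40),("green",(247,183),-40),("white",(310,180),-120)]:
    b=blob(im,c,p);q=ray(b[0],K,V,16)[:2];A.append((-55,y));B.append(q);print(c,b[0].round(1),b[1],q.round(1))
t,o,e=fit2(A,B);print("tray yaw deg",np.degrees(t),o,e)
Q=np.array([[np.cos(t),-np.sin(t)],[np.sin(t),np.cos(t)]])
d=ctrl.masks_of("tray","wrist")[0];print(d["bbox"])
b=o+Q@[55,0]
print("grip xy if y=0..",b, "proj slots",[proj([*(o+Q@[0,y]),4],K,V).round() for y in(120,40,-40,-120)])
for c,p in[("red",(85,288)),("yellow",(180,302)),("green",(287,297))]:
    x=blob(im,c,p);print(c,x and (x[0].round(1),x[2]), x and ray(x[0],K,V,50).round(1))
for c,p in[("red",(221,75)),("green",(187,77))]:
    x=blob(im,c,p);q=ray(x[0],K,V,16)[:2];print("patch",c,q.round(1),(Q.T@(q-o)).round(1))
g=ray([208,93],K,V,75)[:2];print("grip tray",(Q.T@(g-o)).round(1),g)
E
python3 - <<'E'
import cv2
im=cv2.imread("pics/w1.png")
cv2.imwrite("pics/w1c.png",cv2.resize(im[55:215,60:360],None,fx=2.6,fy=2.6,interpolation=cv2.INTER_CUBIC))
E
```

```text
red [120.2 189.1] 631 [568.5 264.1]Traceback (most recent call last):
  File "<stdin>", line 5, in <module>
TypeError: 'NoneType' object is not subscriptable
```

View pics/w1c.png

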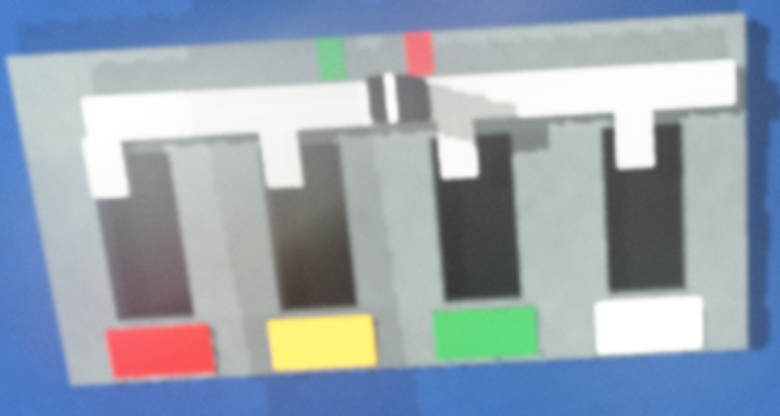

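```bash
sed -i 's/(S>140)&(Vv>90)/(S>100)\&(Vv>90)/g; s/(H>40)&(H<80)&(S>120)/(H>40)\&(H<85)\&(S>70)/' h.py
python3 - <<'E'
from h import *
im,K,V=cam("wrist")
A=[];B=[]
for c,p,y in[("red",(122,190),120),("yellow",(184,186),40),("green",(247,183),-40),("white",(310,180),-120)]:
    b=blob(im,c,p);
    if b is None: print(c,"none",im[p[1],p[0]],cv2.cvtColor(im,cv2.COLOR_BGR2HSV)[p[1],p[0]]);continue
    q=ray(b[0],K,V,16)[:2];A.append((-55,y));B.append(q);print(c,b[0].round(1),b[1],q.round(1))
t,o,e=fit2(A,B);print("tray yaw deg",np.degrees(t),o,e)
Q=np.array([[np.cos(t),-np.sin(t)],[np.sin(t),np.cos(t)]])
print("slots",[proj([*(o+Q@[0,y]),4],K,V).round() for y in(120,40,-40,-120)],[proj([*(o+Q@[x,y]),16],K,V).round() for x,y in((77,168),(77,-168),(-77,168),(-77,-168))])
for c,p in[("red",(85,288)),("yellow",(180,302)),("green",(287,297))]:
    x=blob(im,c,p);print(c,x and (x[0].round(1),x[2]), x and ray(x[0],K,V,50).round(1))
for c,p in[("red",(221,75)),("green",(187,77))]:
    x=blob(im,c,p)
    if x:q=ray(x[0],K,V,16)[:2];print("patch",c,q.round(1),(Q.T@(q-o)).round(1))
g=ray([210,93],K,V,75)[:2];print("grip tray",(Q.T@(g-o)).round(1),g, "t",ctrl.get_obs()["t"])
E
```

```text
red [120. 189.] 738 [568.6 264.2]
yellow [182.3 185.7] 759 [572.9 184.3]
green [245.  182.3] 763 [577.2 104.2]
white [300.4 169.7] 2604 [593.3  33.9]
tray yaw deg 5.812280119247236 [632.68058707 152.21194634] 6.664156514894287
slots [array([113., 147.]), array([175., 141.]), array([238., 134.]), array([301., 127.])] [array([55., 88.]), array([337.,  57.]), array([ 86., 211.]), array([345., 185.])]
red (array([ 83.8, 284.8]), ((83.75001525878906, 284.7500305175781), (17.677669525146484, 21.21320343017578), 45.0)) [451.2 309.9  50. ]
yellow (array([180.6, 303.6]), ((181.60000610351562, 302.800048828125), (13.416407585144043, 30.4105224609375), 26.56505012512207)) [424.2 188.4  50. ]
green (array([286. , 299.2]), ((285.7884826660156, 298.9422912597656), (28.829071044921875, 12.943665504455566), 78.69007110595703)) [430.5  52.   50. ]
patch red [707.3 131.5] [ 72.2 -28.2]
patch green [705.3 171.4] [74.2 11.8]
grip tray [ 49.7 -24.2] [684.52698796 133.18417079] t 4.85
```

Request:
{"api": "apply_moves", "payload": {
  "targets": [
    [0.3,[0.59,-0.42,0.5],[0,0,-0.034]],
    [0.3,[0.59,-0.42,0.8],[0,0,0]],
    [0.3,[0.59,-0.42,1],[0,0,0]],
    [0.3,[0,0,1],[0,0,0]],
    [0.3,[0,0,1],[0,0,0]],
    [0.3,[0,0,0.8],[0,0,0]],
    [0.3,[0,0,0.5],[0,0,0]],
    [0.3,[0,0,0],[0,0,0]]
  ]
}}

```text
t: 5.85
ee_pos: [685.0, 127.8, 40.2]
orientation: [3.14, 0.084, -0.007]
ft_force: [-1.1, 0.7, 0.0]
width: 57.1
grasp_force: 0.0
```

Request:
{"api": "apply_moves", "payload": {
  "targets": [
    [-1,[0,0,0],[0,0,0]],
    [-1,[0,0,0],[0,0,0]],
    [-1,[0,0,0],[0,0,0]],
    [-1,[0,0,0],[0,0,0]],
    [-1,[0,0,0],[0,0,0]]
  ]
}}

```text
t: 6.48
ee_pos: [687.4, 129.8, 43.8]
orientation: [-3.138, -0.084, -0.003]
ft_force: [-1.0, 8.4, 4.1]
width: 20.0
grasp_force: 30.0
```

Request:
{"api": "apply_moves", "payload": {
  "targets": [
    [-1,[0,-0.14,0],[0,0,0]],
    [-1,[0,-0.14,0],[0,0,0]],
    [-1,[0,-0.14,0],[0,0,0]],
    [-1,[0,-0.14,0],[0,0,0]],
    [-1,[0,-0.14,0],[0,0,0]],
    [-1,[0,-0.12,0],[0,0,0]],
    [-1,[0,0,0],[0,0,0]],
    [-1,[0,0,0],[0,0,0]]
  ]
}}

```text
t: 7.48
ee_pos: [685.1, 169.5, 43.8]
orientation: [-3.14, -0.084, -0.002]
ft_force: [-0.9, 0.9, 5.7]
width: 20.0
grasp_force: 30.0
```

Request:
{"api": "apply_moves", "payload": {
  "targets": [
    [-1,[0,-0.03,0],[0,0,0]],
    [-1,[0,0,0],[0,0,0]],
    [-1,[0,0,0],[0,0,0]]
  ]
}}

```text
t: 7.85
ee_pos: [685.1, 169.8, 43.8]
orientation: [3.14, 0.084, 0.002]
ft_force: [-1.1, -3.3, 6.8]
width: 20.0
grasp_force: 30.0
```

Request:
{"api": "apply_moves", "payload": {
  "targets": [
    [0.2,[0,0,0],[0,0,0]],
    [0.2,[0,0,0],[0,0,0]],
    [0.2,[0,0,-0.6],[0,0,0]],
    [0.2,[0,0,-1],[0,0,0]],
    [0.2,[-0.3,0,-1],[0,0,0]],
    [0.2,[-0.6,0,-1],[0,0,0]],
    [0.2,[-0.9,0.2,-0.8],[0,0,0]],
    [0.2,[-1,0.2,-0.7],[0,0,0]]
  ]
}}

```text
t: 8.85
ee_pos: [544.6, 142.8, 299.0]
orientation: [-3.14, -0.084, -0.001]
ft_force: [0.1, -0.6, 0.7]
width: 52.4
grasp_force: 0.0
```

Request:
{"api": "apply_moves", "payload": {
  "targets": [
    [0.2,[-1,0.2,0],[0,0,0]],
    [0.2,[-1,0.1,0],[0,0,0]],
    [0.2,[-0.95,0,0],[0,0,0]],
    [0.2,[0,0,0],[0,0,0]]
  ]
}}

```text
t: 9.35
ee_pos: [396.4, 119.7, 297.6]
orientation: [3.14, 0.085, -0.001]
ft_force: [0.6, -0.0, -0.0]
width: 52.6
grasp_force: 0.0
```

Run:
```python
from h import *
im,K,V=cam("wrist");cv2.imwrite("pics/w2.png",im)
print(cur()[0].round(1))
for l,z in [("lock_grip",75),("block_red",0),("block_yellow",0),("block_green",0),("block_white",0),("tag",0),("mark",100),("rail_start",100)]:
    print(l,find(l,"wrist",K,V,z))
```

```text
[398.5 120.1 298. ]
lock_grip []
block_red [(0.76, [108.0, 123.0], [435.8, 325.8])]
block_yellow [(0.61, [217.0, 141.0], [422.1, 195.4])]
block_green [(0.69, [335.0, 146.0], [423.4, 51.7])]
block_white [(0.57, [386.0, 214.0], [340.4, -22.0])]
tag []
mark [(0.74, [537.0, 230.0], [360.4, -144.3])]
rail_start []
```

View pics/w2.png

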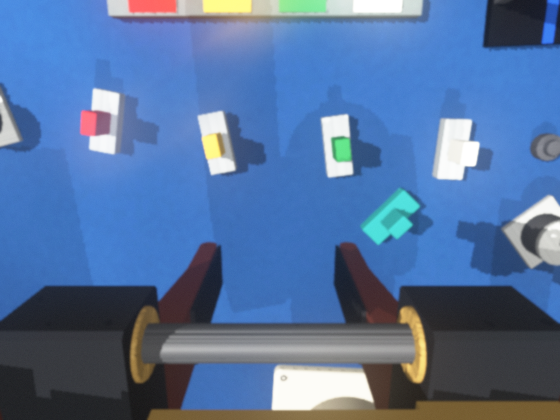

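Blocks at red (100,121), yellow (216,143), green (337,147) and white (456,150). Turquoise is at (391,215), clear of them.

```bash
cat >> h.py <<'E'
from scipy.optimize import minimize
def sil(boxes,pose,K,V,sh,f=4):
    """silhouette (supersampled) of boxes (cx,cy,cz0,cz1,lx,ly) at pose x,y,yaw,z0"""
    x,y,a,z0=pose;m=np.zeros((sh[0],sh[1]),np.uint8)
    for bx,by,z1,z2,lx,ly in boxes:
        P=[]
        for i in(-.5,.5):
            for j in(-.5,.5):
                u,v=bx+i*lx,by+j*ly
                for z in(z1,z2):P.append(proj([x+u*np.cos(a)-v*np.sin(a),y+u*np.sin(a)+v*np.cos(a),z0+z],K,V))
        h=cv2.convexHull(np.array(P,np.float32));cv2.fillConvexPoly(m,np.round(h*16).astype(np.int32),255,cv2.LINE_AA,4)
    return m/255.
BLK=[(0,0,0,18,70,30),(0,0,18,55,25,16)]
def notblue(im,near):
    h=cv2.cvtColor(im,cv2.COLOR_BGR2HSV).astype(int);H,S=h[...,0],h[...,1]
    m=(~((H>95)&(H<130)&(S>95))).astype(np.uint8)
    n,lab=cv2.connectedComponents(m);r,c=int(near[1]),int(near[0])
    w=lab[r-6:r+7,c-6:c+7].ravel();w=w[w>0];i=np.bincount(w).argmax();return (lab==i).astype(float)
def fitpose(m,boxes,g,K,V,z0=0):
    best=None
    for a in(-.35,0,.35):
        def f(p):s=sil(boxes,(p[0],p[1],p[2],z0),K,V,m.shape);return 1-np.minimum(s,m).sum()/np.maximum(s,m).sum()
        r=minimize(f,[g[0],g[1],a+g[2]],method="Nelder-Mead",options=dict(initial_simplex=[[g[0]+i,g[1]+j,g[2]+a+k] for i,j,k in((0,0,0),(9,0,0),(0,9,0),(0,0,.25))],xatol=.05,fatol=1e-5))
        if best is None or r.fun<best.fun:best=r
    return best.x,1-best.fun
E
python3 - <<'E'
from h import *
im,K,V=cam("wrist")
for c,p,g in[("red",(105,121),(436,325,0)),("yellow",(217,143),(422,195,0)),("green",(337,147),(423,52,0)),("white",(453,150),(424,-90,0))]:
    m=notblue(im,p);x,i=fitpose(m,BLK,g,K,V);print(c,x.round(3),np.degrees(x[2]).round(1),round(i,3))
E
```

```text
red [ 4.38219e+02  3.23114e+02 -1.47000e-01] -8.4 0.966
yellow [4.20969e+02 1.93464e+02 2.36000e-01] 13.5 0.965
green [4.24615e+02 5.13630e+01 1.89000e-01] 10.9 0.961
white [ 4.28241e+02 -8.57650e+01  3.30000e-02] 1.9 0.968
```

```bash
cat >> h.py <<'E'
def go(*wps):
    """print per waypoint (x,y,z,yaw deg): turn units about tool z, then shift units in turned tool frame"""
    p,M,o=cur();yaw=np.degrees(np.arctan2(M[1,0],M[0,0]));print("at",p.round(1),round(yaw,2))
    for x,y,z,a in wps:
        da=-(a-yaw)/90;c,s=np.cos(np.radians(a)),np.sin(np.radians(a));d=np.array([x,y,z])-p
        print("turn",round(da,3),"shift",np.round([(c*d[0]+s*d[1])/50,-(-s*d[0]+c*d[1])/50,-d[2]/50],2));p=np.array([x,y,z]);yaw=a
E
python3 -c "
from h import *
go((438.2,323.1,120,-8.4),(438.2,323.1,22,-8.4),(438.2,323.1,120,-8.4),(560,200,200,3.1))"
```

```text
at [399.6 120.1 297.4] 3.05
turn 0.127 shift [ 0.17 -4.13  3.55]
turn -0.0 shift [ 0.   -0.    1.96]
turn -0.0 shift [ 0.   -0.   -1.96]
turn -0.128 shift [ 2.3   2.59 -1.6 ]
```

Request:
{"api": "apply_moves", "payload": {
  "targets": [
    [0.2,[0,0,0.5],[0,0,0.064]],
    [0.2,[0,0,0.5],[0,0,0.063]],
    [0.2,[0.03,-0.83,0.5],[0,0,0]],
    [0.2,[0.03,-0.83,0.5],[0,0,0]],
    [0.2,[0.04,-0.83,0.5],[0,0,0]],
    [0.2,[0.04,-0.82,0.5],[0,0,0]],
    [0.2,[0.03,-0.82,0.55],[0,0,0]],
    [0.2,[0,0,0],[0,0,0]]
  ]
}}

```text
t: 10.85
ee_pos: [437.1, 324.6, 117.8]
orientation: [3.132, -0.225, -0.004]
ft_force: [-0.4, -0.3, 0.0]
width: 52.4
grasp_force: 0.0
```

Request:
{"api": "apply_moves", "payload": {
  "targets": [
    [0.2,[0,0,0.7],[0,0,0]],
    [0.2,[0,0,0.7],[0,0,0]],
    [0.2,[0,0,0.4],[0,0,0]],
    [0.2,[0,0,0.16],[0,0,0]],
    [0.2,[0,0,0],[0,0,0]]
  ]
}}

```text
t: 11.48
ee_pos: [437.8, 322.7, 22.5]
orientation: [3.133, -0.23, -0.0]
ft_force: [-0.3, 0.2, 0.7]
width: 52.8
grasp_force: 0.0
```

Request:
{"api": "apply_moves", "payload": {
  "targets": [
    [-1,[0,0,0],[0,0,0]],
    [-1,[0,0,0],[0,0,0]],
    [-1,[0,0,0],[0,0,0]],
    [-1,[0,0,0],[0,0,0]],
    [-1,[0,0,-0.5],[0,0,0]],
    [-1,[0,0,-0.7],[0,0,0]],
    [-1,[0,0,-0.7],[0,0,0]],
    [-1,[0,0,-0.4],[0,0,0]]
  ]
}}

```text
t: 12.48
ee_pos: [437.8, 323.3, 138.6]
orientation: [-3.133, 0.229, -0.001]
ft_force: [0.0, -0.2, -3.7]
width: 15.9
grasp_force: 30.0
```

Request:
{"api": "apply_moves", "payload": {
  "targets": [
    [-1,[0,0,-0.6],[0,0,-0.064]],
    [-1,[0,0,-0.6],[0,0,-0.064]],
    [-1,[0.7,0.65,-0.6],[0,0,0]],
    [-1,[0.7,0.65,0],[0,0,0]],
    [-1,[0.7,0.65,0],[0,0,0]],
    [-1,[0.7,0.65,0],[0,0,0]],
    [-1,[0,0,0],[0,0,0]],
    [-1,[0,0,0],[0,0,0]]
  ]
}}

```text
t: 13.48
ee_pos: [583.6, 200.9, 226.3]
orientation: [3.14, 0.086, -0.003]
ft_force: [-0.9, 0.3, -2.4]
width: 15.8
grasp_force: 30.0
```

Run:
```python
from h import *
im,K,V=cam("wrist");cv2.imwrite("pics/w3.png",im)
print(cur()[0].round(1),cur()[2]["width"])
o=np.array([630,147.1]);t=np.radians(3.08)
Q=np.array([[np.cos(t),-np.sin(t)],[np.sin(t),np.cos(t)]])
A=[];B=[]
for c,y in[("red",120),("yellow",40),("green",-40),("white",-120)]:
    p=proj([*(o+Q@[-55,y]),16],K,V);b=blob(im,c,p)
    if b:
        q=ray(b[0],K,V,16)[:2];print(c,b[0].round(1),p.round(1),b[1],(Q.T@(q-o)).round(1))
        if c!="white" or b[1]<1500: A.append((-55,y));B.append(q)
t,o,e=fit2(A,B);print("labels",np.degrees(t),o,e)
d=ctrl.masks_of("tray","wrist")[0];m=d["region"].astype(float)
print(d["bbox"],fitpose(m,[(0,0,0,16,155,336)],(630,147,0.05),K,V))
print(find("lock_grip","wrist",K,V,75),find("tray","wrist",K,V,0))
```

```text
[583.4 201.3 226.5] 15.881221029912899
red [215.5 190. ] [215.5 189.8] 1147 [-55.2 120.1]
yellow [304.3 185.3] [294.2 189.8] 409 [-50.4  29.8]
green [373.1 189.5] [372.9 189.7] 1199 [-54.8 -40.2]
white [443.3 181.7] [451.5 189.7] 3362 [ -46.7 -110.7]
labels 3.2360124995784507 [631.82823405 143.88635218] 6.56959727801771
[153.4, 37.5, 525.2, 207.7] (array([6.36935139e+02, 1.48281050e+02, 5.81805561e-02]), np.float64(0.8941198621955109))
[(0.93, [324.0, 70.0], [684.1, 170.2]), (0.71, [276.0, 245.0], [535.5, 200.0]), (0.17, [331.0, 129.0], [639.1, 161.1])] [(0.84, [333.0, 134.0], [629.0, 147.3])]
```

View pics/w3.png

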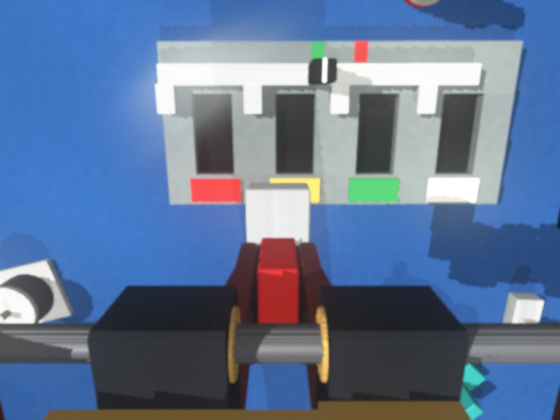

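The tray predictions match the labels within 0.3 mm and the lock is open. The red block is held, with its slab's far edge at row 183, columns 246–310.

```bash
cat >> h.py <<'E'
TO=np.array([630,147.1]);TY=3.08
def tr(x,y):
    c,s=np.cos(np.radians(TY)),np.sin(np.radians(TY));return TO+[c*x-s*y,s*x+c*y]
def held(c0,c1,row):
    p,M,o=cur();im=cv2.imread("pics/w3.png");
    T=np.eye(4);T[:3,:3]=M;T[:3,3]=p
E
python3 - <<'E'
from h import *
im,K,V=cam("wrist");p,M,o=cur()
h=cv2.cvtColor(im,cv2.COLOR_BGR2HSV)
# far edge of slab between labels: strongest vertical gradient below tray edge near rows 175-195
g=cv2.cvtColor(im,cv2.COLOR_BGR2GRAY).astype(float)[165:200,255:265].mean(1);print(g.round().astype(int))
for r in(183,185):
    print([(M.T@(ray((c,r),K,V,222.)-p))[:2].round(1) for c in(246,310)])
x,y=tr(0,120);go((x,y,120,3.08),(x,y,45,3.08),(x,y,27,3.08))
E
```

```text
[161 162 162 163 163 164 164 164 163 162 160 159 158 159 159 157 153 147
 139 137 137 136 139 151 178 205 220 226 228 228 229 229 229 229 229]
[array([ 38.6, -15. ]), array([38.6, 14. ])]
[array([ 37.7, -15. ]), array([37.6, 14. ])]
at [583.9 201.8 227.2] 3.23
turn 0.002 shift [ 0.86 -1.26  2.14]
turn -0.0 shift [ 0.  -0.   1.5]
turn -0.0 shift [ 0.   -0.    0.36]
```

Request:
{"api": "apply_moves", "payload": {
  "targets": [
    [-1,[0.42,-0.63,0],[0,0,0]],
    [-1,[0.42,-0.63,0.4],[0,0,0]],
    [-1,[0,0,0.9],[0,0,0]],
    [-1,[0,0,0.84],[0,0,0]],
    [-1,[0,0,0.7],[0,0,0]],
    [-1,[0,0,0.4],[0,0,0]],
    [-1,[0,0,0.2],[0,0,0]],
    [-1,[0,0,0],[0,0,0]]
  ]
}}

```text
t: 14.72
ee_pos: [623.2, 266.5, 55.4]
orientation: [-3.14, -0.087, -0.0]
ft_force: [0.3, -1.1, -3.3]
width: 15.8
grasp_force: 30.0
```

Request:
{"api": "apply_moves", "payload": {
  "targets": [
    [-1,[0,0,0.2],[0,0,0]],
    [-1,[0,0,0.2],[0,0,0]],
    [-1,[0,0,0.12],[0,0,0]],
    [-1,[0,0,0],[0,0,0]],
    [-1,[0,0,0],[0,0,0]]
  ]
}}

```text
t: 15.35
ee_pos: [623.3, 266.3, 29.3]
orientation: [-3.14, -0.086, -0.0]
ft_force: [0.9, -0.6, -4.1]
width: 15.9
grasp_force: 30.0
```

Request:
{"api": "apply_moves", "payload": {
  "targets": [
    [-1,[0,0,0.04],[0,0,0]],
    [-1,[0,0,0],[0,0,0]],
    [0.2,[0,0,0],[0,0,0]],
    [0.2,[0,0,0],[0,0,0]],
    [0.2,[0,0,-0.5],[0,0,0]],
    [0.2,[0,0,-0.8],[0,0,0]],
    [0.2,[-0.4,0.2,-0.9],[0,0,0]],
    [0.2,[-0.7,0.35,-0.9],[0,0,0]]
  ]
}}

```text
t: 16.35
ee_pos: [570.1, 235.9, 183.9]
orientation: [-3.14, -0.087, -0.003]
ft_force: [0.2, 0.1, -0.5]
width: 52.4
grasp_force: 0.0
```

Request:
{"api": "apply_moves", "payload": {
  "targets": [
    [0.2,[-0.85,0.4,-0.8],[0,0,0]],
    [0.2,[-0.85,0.4,-0.8],[0,0,0]],
    [0.2,[-0.85,0.4,0],[0,0,0]],
    [0.2,[-0.7,0.34,0],[0,0,0]],
    [0.2,[0,0,0],[0,0,0]],
    [0.2,[0,0,0],[0,0,0]]
  ]
}}

```text
t: 17.1
ee_pos: [412.7, 150.3, 262.9]
orientation: [-3.14, -0.086, -0.003]
ft_force: [-0.6, 0.1, -0.5]
width: 52.5
grasp_force: 0.0
```

```bash
cat > look.py <<'E'
from h import *
import sys
G={"red":(438,323),"yellow":(421,193.5),"green":(424.6,51.4),"white":(428,-86)}
S={"red":120,"yellow":40,"green":-40,"white":-120}
def look(*cs):
    im,K,V=cam("wrist");cv2.imwrite("pics/last.png",im)
    r={}
    for c in cs:
        p=proj([*G[c],40],K,V)
        ds=find("block_"+c,"wrist",K,V,0,3);print(c,ds)
        b=blob(im,c,p,60)
        if b is None: print(c,"no blob at",p);continue
        g=ray(b[0],K,V,50)
        m=notblue(im,proj([g[0],g[1],45],K,V));x,i=fitpose(m,BLK,(g[0],g[1],.1),K,V)
        r[c]=(x[0],x[1],np.degrees(x[2]));print(c,x[:2].round(1),np.degrees(x[2]).round(1),round(i,3))
    return r
E
python3 - <<'E'
from look import *
r=look("yellow","green","white")
if "yellow" in r:
    x,y,a=r["yellow"];go((x,y,120,a),(x,y,22.5,a))
E
```

```text
yellow []
yellow [420.7 193.3] 13.6 0.968
green [(0.84, [367.0, 164.0], [425.2, 50.1])]
green [424.5  51.4] 11.0 0.958
white [(0.97, [417.0, 237.0], [341.5, -19.9]), (0.94, [487.0, 170.0], [426.0, -88.1])]
white [428.1 -85.7] 2.1 0.969
at [412.5 150.4 262.1] 3.17
turn -0.116 shift [ 0.36 -0.8   2.84]
turn -0.0 shift [ 0.   -0.    1.95]
```

Request:
{"api": "apply_moves", "payload": {
  "targets": [
    [0.2,[0,0,0.4],[0,0,-0.058]],
    [0.2,[0,0,0.5],[0,0,-0.058]],
    [0.2,[0.18,-0.4,0.9],[0,0,0]],
    [0.2,[0.18,-0.4,0.9],[0,0,0]],
    [0.2,[0,0,0.9],[0,0,0]],
    [0.2,[0,0,0.7],[0,0,0]],
    [0.2,[0,0,0.35],[0,0,0]],
    [0.2,[0,0,0.14],[0,0,0]]
  ]
}}

```text
t: 18.3
ee_pos: [419.5, 193.1, 21.2]
orientation: [3.119, 0.372, -0.003]
ft_force: [-0.6, -0.9, -0.2]
width: 52.8
grasp_force: 0.0
```

Request:
{"api": "apply_moves", "payload": {
  "targets": [
    [0.2,[0,0,0],[0,0,0]],
    [-1,[0,0,0],[0,0,0]],
    [-1,[0,0,0],[0,0,0]],
    [-1,[0,0,0],[0,0,0]],
    [-1,[0,0,0],[0,0,0]],
    [-1,[0,0,-0.5],[0,0,0]],
    [-1,[0,0,-0.8],[0,0,0]],
    [-1,[0,0,-0.8],[0,0,0.058]]
  ]
}}

```text
t: 19.3
ee_pos: [419.2, 192.8, 128.5]
orientation: [3.133, 0.226, -0.002]
ft_force: [1.9, 0.1, -1.6]
width: 16.0
grasp_force: 30.0
```

Request:
{"api": "apply_moves", "payload": {
  "targets": [
    [-1,[0,0,0],[0,0,0.058]],
    [-1,[0.8,0.07,0],[0,0,0]],
    [-1,[0.8,0.07,0],[0,0,0]],
    [-1,[0.8,0.07,0],[0,0,0]],
    [-1,[0.8,0.07,0],[0,0,0]],
    [-1,[0.9,0.07,0],[0,0,0]],
    [-1,[0,0,0],[0,0,0]],
    [-1,[0,0,0],[0,0,0]]
  ]
}}

```text
t: 20.3
ee_pos: [623.9, 186.5, 126.8]
orientation: [3.14, 0.086, -0.004]
ft_force: [-0.4, -1.2, -2.7]
width: 15.8
grasp_force: 30.0
```

Run:
```python
from look import *
print(cur()[2]["width"],cur()[2]["grasp_force"]);x,y=tr(-.5,40);go((x,y,55,3.08),(x,y,27.5,3.08))
```

```text
15.831198055797774 29.99758869409561
at [623.9 186.5 126.8] 3.14
turn 0.001 shift [ 0.07 -0.01  1.44]
turn -0.0 shift [ 0.   -0.    0.55]
```

Request:
{"api": "apply_moves", "payload": {
  "targets": [
    [-1,[0.05,-0.01,0.4],[0,0,0]],
    [-1,[0,0,0.6],[0,0,0]],
    [-1,[0,0,0.4],[0,0,0]],
    [-1,[0,0,0.2],[0,0,0]],
    [-1,[0,0,0.2],[0,0,0]],
    [-1,[0,0,0.1],[0,0,0]],
    [-1,[0,0,0.07],[0,0,0]],
    [-1,[0,0,0],[0,0,0]]
  ]
}}

```text
t: 21.3
ee_pos: [628.0, 187.5, 29.4]
orientation: [-3.14, -0.086, -0.0]
ft_force: [0.2, 0.2, -1.7]
width: 15.7
grasp_force: 30.0
```

Request:
{"api": "apply_moves", "payload": {
  "targets": [
    [-1,[0,0,0.06],[0,0,0]],
    [-1,[0,0,0],[0,0,0]],
    [0.2,[0,0,0],[0,0,0]],
    [0.2,[0,0,0],[0,0,0]],
    [0.2,[0,0,-0.5],[0,0,0]],
    [0.2,[0,0,-0.8],[0,0,0]],
    [0.2,[-0.4,0.25,-0.9],[0,0,0]],
    [0.2,[-0.7,0.45,-0.9],[0,0,0]]
  ]
}}

```text
t: 22.3
ee_pos: [575.1, 149.6, 182.4]
orientation: [-3.14, -0.088, -0.002]
ft_force: [1.0, -0.1, 0.5]
width: 52.7
grasp_force: 0.0
```

Request:
{"api": "apply_moves", "payload": {
  "targets": [
    [0.2,[-0.85,0.55,-0.8],[0,0,0]],
    [0.2,[-0.85,0.55,-0.8],[0,0,0]],
    [0.2,[-0.85,0.5,0],[0,0,0]],
    [0.2,[-0.7,0.41,0],[0,0,0]],
    [0.2,[0,0,0],[0,0,0]],
    [0.2,[0,0,0],[0,0,0]]
  ]
}}

```text
t: 23.05
ee_pos: [421.6, 42.3, 259.1]
orientation: [-3.14, -0.086, -0.003]
ft_force: [1.1, 0.1, 0.7]
width: 53.0
grasp_force: 0.0
```

Run:
```python
from look import *
r=look("green","white")
if "green" in r:
    x,y,a=r["green"];go((x,y,120,a),(x,y,22,a),(x,y,126,3.08),(*tr(0,-40),126,3.08))
```

```text
green [(0.66, [272.0, 167.0], [426.0, 49.6])]
green [424.5  51.6] 11.1 0.966
white [(0.82, [396.0, 172.0], [427.1, -91.3]), (0.77, [328.0, 240.0], [341.3, -22.0]), (0.27, [271.0, 168.0], [424.0, 51.1])]
white [428.2 -85.6] 1.5 0.97
at [421.7  42.6 258.7] 3.19
turn -0.088 shift [ 0.09 -0.17  2.77]
turn -0.0 shift [ 0.   -0.    1.96]
turn 0.089 shift [ 0.   -0.   -2.08]
turn -0.0 shift [ 4.21 -0.89 -0.  ]
```

Request:
{"api": "apply_moves", "payload": {
  "targets": [
    [0.2,[0,0,0.4],[0,0,-0.088]],
    [0.2,[0.09,-0.17,0.6],[0,0,0]],
    [0.2,[0,0,0.9],[0,0,0]],
    [0.2,[0,0,0.9],[0,0,0]],
    [0.2,[0,0,0.8],[0,0,0]],
    [0.2,[0,0,0.65],[0,0,0]],
    [0.2,[0,0,0.33],[0,0,0]],
    [0.2,[0,0,0.14],[0,0,0]]
  ]
}}

```text
t: 24.2
ee_pos: [423.4, 51.7, 21.2]
orientation: [-3.127, -0.304, 0.003]
ft_force: [0.7, 0.9, -0.4]
width: 52.6
grasp_force: 0.0
```

Request:
{"api": "apply_moves", "payload": {
  "targets": [
    [0.2,[0,0,0],[0,0,0]],
    [-1,[0,0,0],[0,0,0]],
    [-1,[0,0,0],[0,0,0]],
    [-1,[0,0,0],[0,0,0]],
    [-1,[0,0,0],[0,0,0]],
    [-1,[0,0,-0.5],[0,0,0]],
    [-1,[0,0,-0.8],[0,0,0]],
    [-1,[0,0,-0.8],[0,0,0.089]]
  ]
}}

```text
t: 25.2
ee_pos: [422.7, 51.2, 128.4]
orientation: [3.14, 0.079, -0.003]
ft_force: [0.3, 0.5, -3.1]
width: 16.0
grasp_force: 30.0
```

Request:
{"api": "apply_moves", "payload": {
  "targets": [
    [-1,[0,0,0],[0,0,0]],
    [-1,[0.8,-0.18,0],[0,0,0]],
    [-1,[0.8,-0.18,0],[0,0,0]],
    [-1,[0.8,-0.18,0],[0,0,0]],
    [-1,[0.8,-0.18,0],[0,0,0]],
    [-1,[0.9,-0.17,0],[0,0,0]],
    [-1,[0,0,0],[0,0,0]],
    [-1,[0,0,0],[0,0,0]]
  ]
}}

```text
t: 26.2
ee_pos: [623.8, 106.3, 125.3]
orientation: [3.14, 0.086, -0.007]
ft_force: [-1.2, 0.4, -2.3]
width: 15.8
grasp_force: 30.0
```

Run:
```python
from look import *
print(cur()[2]["width"],cur()[2]["grasp_force"]);x,y=tr(0,-40);go((x,y,55,3.08),(x,y,27.5,3.08))
```

```text
15.759389046215086 29.994971752166748
at [623.8 106.3 125.3] 3.13
turn 0.001 shift [ 0.17 -0.01  1.41]
turn -0.0 shift [ 0.   -0.    0.55]
```

Request:
{"api": "apply_moves", "payload": {
  "targets": [
    [-1,[0.12,-0.01,0.4],[0,0,0]],
    [-1,[0,0,0.6],[0,0,0]],
    [-1,[0,0,0.35],[0,0,0]],
    [-1,[0,0,0.2],[0,0,0]],
    [-1,[0,0,0.2],[0,0,0]],
    [-1,[0,0,0.1],[0,0,0]],
    [-1,[0,0,0.07],[0,0,0]],
    [-1,[0,0,0],[0,0,0]]
  ]
}}

```text
t: 27.2
ee_pos: [631.9, 107.6, 31.8]
orientation: [-3.14, -0.084, -0.0]
ft_force: [1.0, -0.2, -3.4]
width: 15.9
grasp_force: 30.0
```

Request:
{"api": "apply_moves", "payload": {
  "targets": [
    [-1,[0,0,0.11],[0,0,0]],
    [-1,[0,0,0],[0,0,0]],
    [0.2,[0,0,0],[0,0,0]],
    [0.2,[0,0,0],[0,0,0]],
    [0.2,[0,0,-0.5],[0,0,0]],
    [0.2,[0,0,-0.8],[0,0,0]],
    [0.2,[-0.4,0.3,-0.9],[0,0,0]],
    [0.2,[-0.7,0.6,-0.9],[0,0,0]]
  ]
}}

```text
t: 28.2
ee_pos: [580.5, 60.8, 181.3]
orientation: [-3.14, -0.086, -0.002]
ft_force: [0.9, 0.2, 0.1]
width: 52.7
grasp_force: 0.0
```

Request:
{"api": "apply_moves", "payload": {
  "targets": [
    [0.2,[-0.85,0.75,-0.8],[0,0,0]],
    [0.2,[-0.85,0.75,-0.8],[0,0,0]],
    [0.2,[-0.85,0.75,0],[0,0,0]],
    [0.2,[-0.7,0.68,0],[0,0,0]],
    [0.2,[0,0,0],[0,0,0]],
    [0.2,[0,0,0],[0,0,0]]
  ]
}}

```text
t: 28.95
ee_pos: [434.4, -86.5, 252.3]
orientation: [-3.14, -0.083, -0.002]
ft_force: [0.4, -0.0, -1.0]
width: 52.3
grasp_force: 0.0
```

Run:
```python
from look import *
r=look("white")
if "white" in r:
    x,y,a=r["white"];go((x,y,120,a),(x,y,22,a),(x,y,126,3.08),(*tr(0,-120),126,3.08))
```

```text
white [(0.87, [278.0, 179.0], [426.3, -86.6]), (0.63, [218.0, 245.0], [344.0, -20.2])]
white [428.1 -85.2] 1.4 0.959
at [434.7 -86.  252. ] 3.11
turn 0.019 shift [-0.13 -0.02  2.64]
turn -0.0 shift [ 0.   -0.    1.96]
turn -0.019 shift [ 0.   -0.   -2.08]
turn -0.0 shift [ 4.28 -2.02 -0.  ]
```

Request:
{"api": "apply_moves", "payload": {
  "targets": [
    [0.2,[0,0,0.4],[0,0,0.019]],
    [0.2,[-0.11,-0.02,0.5],[0,0,0]],
    [0.2,[0,0,0.9],[0,0,0]],
    [0.2,[0,0,0.9],[0,0,0]],
    [0.2,[0,0,0.8],[0,0,0]],
    [0.2,[0,0,0.63],[0,0,0]],
    [0.2,[0,0,0.32],[0,0,0]],
    [0.2,[0,0,0.14],[0,0,0]]
  ]
}}

```text
t: 30.05
ee_pos: [428.5, -84.8, 21.1]
orientation: [-3.141, -0.04, 0.003]
ft_force: [0.3, -0.2, 0.2]
width: 52.9
grasp_force: 0.0
```

Request:
{"api": "apply_moves", "payload": {
  "targets": [
    [0.2,[0,0,0],[0,0,0]],
    [-1,[0,0,0],[0,0,0]],
    [-1,[0,0,0],[0,0,0]],
    [-1,[0,0,0],[0,0,0]],
    [-1,[0,0,0],[0,0,0]],
    [-1,[0,0,-0.5],[0,0,0]],
    [-1,[0,0,-0.8],[0,0,0]],
    [-1,[0,0,-0.8],[0,0,-0.019]]
  ]
}}

```text
t: 31.05
ee_pos: [427.7, -85.6, 128.2]
orientation: [-3.14, -0.085, 0.002]
ft_force: [0.6, 0.5, -2.3]
width: 16.0
grasp_force: 30.0
```

Request:
{"api": "apply_moves", "payload": {
  "targets": [
    [-1,[0,0,0],[0,0,0]],
    [-1,[0.8,-0.4,0],[0,0,0]],
    [-1,[0.8,-0.4,0],[0,0,0]],
    [-1,[0.8,-0.4,0],[0,0,0]],
    [-1,[0.9,-0.4,0],[0,0,0]],
    [-1,[0.9,-0.42,0],[0,0,0]],
    [-1,[0,0,0],[0,0,0]],
    [-1,[0,0,0],[0,0,0]]
  ]
}}

```text
t: 32.05
ee_pos: [630.7, 26.3, 125.2]
orientation: [3.14, 0.084, -0.006]
ft_force: [0.1, -0.1, -2.2]
width: 15.9
grasp_force: 30.0
```

Run:
```python
from look import *
print(cur()[2]["width"],cur()[2]["grasp_force"]);x,y=tr(0,-120);go((x,y,55,3.08),(x,y,27.5,3.08))
```

```text
15.853202373803352 29.999443888664246
at [630.7  26.3 125.2] 3.07
turn -0.0 shift [ 0.11 -0.01  1.4 ]
turn -0.0 shift [ 0.   -0.    0.55]
```

Request:
{"api": "apply_moves", "payload": {
  "targets": [
    [-1,[0.1,-0.01,0.4],[0,0,0]],
    [-1,[0,0,0.6],[0,0,0]],
    [-1,[0,0,0.35],[0,0,0]],
    [-1,[0,0,0.2],[0,0,0]],
    [-1,[0,0,0.2],[0,0,0]],
    [-1,[0,0,0.1],[0,0,0]],
    [-1,[0,0,0.07],[0,0,0]],
    [-1,[0,0,0],[0,0,0]]
  ]
}}

```text
t: 33.05
ee_pos: [637.7, 27.2, 31.6]
orientation: [-3.14, -0.084, -0.0]
ft_force: [-0.2, 0.3, -1.5]
width: 16.0
grasp_force: 30.0
```

Request:
{"api": "apply_moves", "payload": {
  "targets": [
    [-1,[0,0,0.12],[0,0,0]],
    [-1,[0,0,0],[0,0,0]],
    [0.2,[0,0,0],[0,0,0]],
    [0.2,[0,0,0],[0,0,0]],
    [0.2,[0,0,-0.6],[0,0,0]],
    [0.2,[0,0,-0.9],[0,0,0]],
    [0.2,[0,0,-0.9],[0,0,0]],
    [0.2,[0,0,-0.9],[0,0,0]]
  ]
}}

```text
t: 34.05
ee_pos: [637.4, 27.2, 191.7]
orientation: [3.14, 0.084, -0.0]
ft_force: [-0.5, 0.5, 0.2]
width: 52.8
grasp_force: 0.0
```

Request:
{"api": "apply_moves", "payload": {
  "targets": [
    [0.2,[-0.2,-0.65,-0.8],[0,0,0]],
    [0.2,[-0.2,-0.65,0],[0,0,0]],
    [0.2,[-0.2,-0.6,0],[0,0,0]],
    [0.2,[-0.23,-0.6,0],[0,0,0]],
    [0.2,[0,0,0],[0,0,0]],
    [0.2,[0,0,0],[0,0,0]]
  ]
}}

```text
t: 34.8
ee_pos: [589.7, 149.4, 230.4]
orientation: [3.14, 0.084, 0.0]
ft_force: [-0.1, -0.6, -0.4]
width: 52.7
grasp_force: 0.0
```

Run:
```python
from look import *
im,K,V=cam("wrist");cv2.imwrite("pics/w4.png",im)
print(find("lock_grip","wrist",K,V,75,2),tr(55,20))
for c in S:
    s=tr(0,S[c]);P=proj([*s,59],K,V);b=blob(im,c,P,20);print(c,P.round(1),b and b[0].round(1))
g=tr(54,20);go((*g,140,3.08),(*g,43,3.08))
```

```text
[(0.58, [260.0, 74.0], [684.9, 168.9])] [683.84594667 170.02627374]
red [147.  142.9] [147.8 142.1]
yellow [237.9 142.8] [243.5 140.1]
green [328.8 142.7] [326.1 139.8]
white [419.7 142.6] [406.8 136.1]
at [589.9 148.9 230.3] 3.01
turn -0.001 shift [ 1.88 -0.32  1.81]
turn -0.0 shift [ 0.   -0.    1.94]
```

View pics/w4.png

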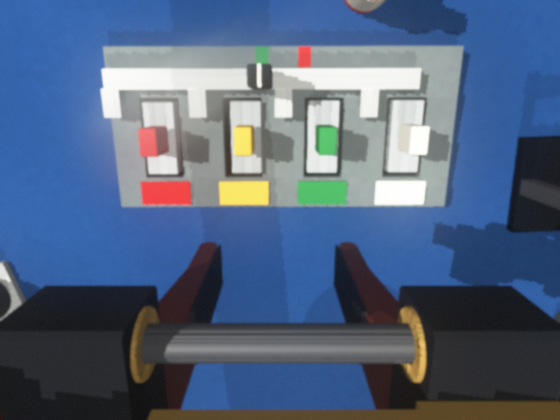

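All four blocks lie in their pockets: red (150,142), yellow (243,140), green (327,140), white (412,139). Next I lock the bar.

Request:
{"api": "apply_moves", "payload": {
  "targets": [
    [0.2,[0.64,-0.1,0.4],[0,0,0]],
    [0.2,[0.64,-0.12,0.4],[0,0,0]],
    [0.2,[0.62,-0.1,0.6],[0,0,0]],
    [0.2,[0,0,0.8],[0,0,0]],
    [0.2,[0,0,0.8],[0,0,0]],
    [0.2,[0,0,0.5],[0,0,0]],
    [0.2,[0,0,0.25],[0,0,0]],
    [0.2,[0,0,0],[0,0,0]]
  ]
}}

```text
t: 35.9
ee_pos: [683.4, 170.1, 42.3]
orientation: [3.14, 0.083, -0.002]
ft_force: [0.3, 0.3, -0.7]
width: 52.5
grasp_force: 0.0
```

Request:
{"api": "apply_moves", "payload": {
  "targets": [
    [-1,[0,0,0],[0,0,0]],
    [-1,[0,0,0],[0,0,0]],
    [-1,[0,0,0],[0,0,0]],
    [-1,[0,0,0],[0,0,0]],
    [-1,[0,0,0],[0,0,0]]
  ]
}}

```text
t: 36.52
ee_pos: [683.9, 169.7, 43.6]
orientation: [3.139, 0.084, 0.001]
ft_force: [-0.5, -5.8, 3.4]
width: 19.9
grasp_force: 30.0
```

Request:
{"api": "apply_moves", "payload": {
  "targets": [
    [-1,[0,0.14,0],[0,0,0]],
    [-1,[0,0.14,0],[0,0,0]],
    [-1,[0,0.14,0],[0,0,0]],
    [-1,[0,0.14,0],[0,0,0]],
    [-1,[0,0.14,0],[0,0,0]],
    [-1,[0,0.11,0],[0,0,0]],
    [-1,[0,0,0],[0,0,0]],
    [-1,[0,0,0],[0,0,0]]
  ]
}}

```text
t: 37.52
ee_pos: [686.1, 129.8, 43.6]
orientation: [3.14, 0.084, 0.002]
ft_force: [0.2, -0.7, 5.6]
width: 19.8
grasp_force: 30.0
```

Request:
{"api": "apply_moves", "payload": {
  "targets": [
    [-1,[0,0.03,0],[0,0,0]],
    [-1,[0,0,0],[0,0,0]],
    [-1,[0,0,0],[0,0,0]]
  ]
}}

```text
t: 37.9
ee_pos: [686.2, 129.8, 43.6]
orientation: [-3.139, -0.084, -0.002]
ft_force: [-1.6, 5.4, 5.1]
width: 19.7
grasp_force: 30.0
```

Request:
{"api": "apply_moves", "payload": {
  "targets": [
    [0.2,[0,0,0],[0,0,0]],
    [0.2,[0,0,0],[0,0,0]],
    [0.2,[0,0,-0.6],[0,0,0]],
    [0.2,[0,0,-0.9],[0,0,0]],
    [0.2,[0,0,-0.9],[0,0,0]],
    [0.2,[-0.3,0.5,-0.9],[0,0,0]],
    [0.2,[-0.5,0.8,-0.9],[0,0,0]],
    [0.2,[-0.5,0.9,-0.9],[0,0,0]]
  ]
}}

```text
t: 38.9
ee_pos: [628.7, 20.1, 293.3]
orientation: [3.14, 0.085, -0.0]
ft_force: [1.0, 0.2, -0.1]
width: 52.7
grasp_force: 0.0
```

Request:
{"api": "apply_moves", "payload": {
  "targets": [
    [0.2,[-0.5,0.9,0],[0,0,0]],
    [0.2,[-0.5,0.9,0],[0,0,0]],
    [0.2,[-0.5,0.9,0],[0,0,0]],
    [0.2,[-0.5,0.9,0],[0,0,0]],
    [0.2,[-0.5,0.9,0],[0,0,0]],
    [0.2,[-0.34,0.89,0],[0,0,0]],
    [0.2,[0,0,0],[0,0,0]],
    [0.2,[0,0,0],[0,0,0]]
  ]
}}

```text
t: 39.9
ee_pos: [502.0, -255.3, 291.9]
orientation: [-3.14, -0.083, 0.001]
ft_force: [-0.0, -0.2, 0.3]
width: 52.9
grasp_force: 0.0
```

Run:
```python
from look import *
im,K,V=cam("wrist");cv2.imwrite("pics/w5.png",im);print(cur()[0].round(1))
for l,z in[("tag",0),("mark",100),("rail_start",100),("rail",0)]:
    print(l,find(l,"wrist",K,V,z))
```

```text
[ 502.2 -254.8  292. ]
tag [(0.68, [326.0, 199.0], [463.5, -317.4])]
mark [(0.76, [354.0, 60.0], [615.4, -316.2])]
rail_start [(0.7, [185.0, 69.0], [600.5, -167.2])]
rail [(0.97, [293.0, 73.0], [609.6, -266.2])]
```

View pics/w5.png

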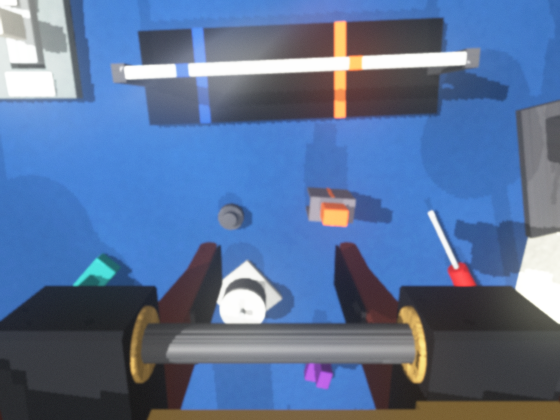

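The picture shows the tag at (331,206), the bar's blue band at (183,71), its orange band at (354,63), and the knob at (230,216).

Run:
```python
from look import *
im,K,V=cam("wrist")
h=cv2.cvtColor(im,cv2.COLOR_BGR2HSV).astype(int);H,S,Vv=h[...,0],h[...,1],h[...,2]
# white bar top: rows per column
P=[]
for c in list(range(205,325,6))+list(range(375,450,6)):
    r=np.where((S[40:90,c]<60)&(Vv[40:90,c]>170))[0]
    if len(r): P.append((c,40+r.mean(),len(r)))
print([(a,round(b,1),n) for a,b,n in P][::5])
W=np.array([ray(p[:2],K,V,100)[:2] for p in P]);k=np.polyfit(W[:,1],W[:,0],1);print("bar x=k*y+b",k,"yaw",np.degrees(np.arctan(-k[0])),np.abs(np.polyval(k,W[:,1])-W[:,0]).max())
for n,c0,c1,m in[("start",170,200,(H>105)&(H<125)&(S>130)),("mark",344,366,(H<20)&(S>110)&(Vv>100))]:
    rr=[]
    for c in range(c0,c1):
        r0=np.interp(c,[p[0] for p in P],[p[1] for p in P]) if c>=205 else P[0][1]+(c-P[0][0])*(P[-1][1]-P[0][1])/(P[-1][0]-P[0][0])
        seg=m[int(round(r0))-2:int(round(r0))+3,c]
        if seg.mean()>.5: rr.append((c,r0))
    a=np.mean(rr,0);print(n,rr[0][0],rr[-1][0],a.round(1),ray(a,K,V,100)[:2].round(1))
TAG=[(0,0,0,51,28,50),(0,0,51,81,18,26)]
m=notblue(im,(320,204));print(m.sum());x,i=fitpose(m,TAG,(463,-317,0),K,V);print("tag",x[:2].round(1),np.degrees(x[2]).round(1),i)
cv2.imwrite("pics/tagc.png",cv2.resize(im[170:250,280:400],None,fx=5,fy=5,interpolation=cv2.INTER_CUBIC))
b=blob(im,"orange",(335,215),20);print(b and (b[0],b[1],ray(b[0],K,V,75)))
```

```text
[(205, np.float64(69.5), 14), (235, np.float64(68.0), 15), (265, np.float64(67.0), 15), (295, np.float64(66.0), 15), (375, np.float64(62.5), 14), (405, np.float64(61.5), 14), (435, np.float64(60.5), 14)]
bar x=k*y+b [-9.07937830e-02  5.84751548e+02] yaw 5.187876337441748 0.38343198831660175
  return _methods._mean(a, axis=axis, dtype=dtype,
  ret = ret.dtype.type(ret / rcount)
Traceback (most recent call last):
IndexError: list index out of range
```

Run:
```python
from look import *
im,K,V=cam("wrist")
h=cv2.cvtColor(im,cv2.COLOR_BGR2HSV).astype(int)
r0=lambda c:69.5+(c-205)*(60.5-69.5)/230
for a,b in((168,200),(340,370)):
    print([(c,*h[int(round(r0(c))),c]) for c in range(a,b)])
TAG=[(0,0,0,51,28,50),(0,0,51,81,18,26)]
m=notblue(im,(320,204));print(m.sum());x,i=fitpose(m,TAG,(463,-317,0),K,V);print("tag",x[:2].round(1),np.degrees(x[2]).round(1),i)
cv2.imwrite("pics/tagc.png",cv2.resize(im[170:250,280:400],None,fx=5,fy=5,interpolation=cv2.INTER_CUBIC))
b=blob(im,"orange",(335,215),20);print(b and (b[0],b[1],ray(b[0],K,V,75)))
```

```text
[(168, np.int64(0), np.int64(0), np.int64(254)), (169, np.int64(0), np.int64(0), np.int64(254)), (170, np.int64(0), np.int64(0), np.int64(254)), (171, np.int64(0), np.int64(0), np.int64(254)), (172, np.int64(0), np.int64(0), np.int64(254)), (173, np.int64(0), np.int64(0), np.int64(254)), (174, np.int64(0), np.int64(0), np.int64(254)), (175, np.int64(90), np.int64(1), np.int64(253)), (176, np.int64(108), np.int64(15), np.int64(251)), (177, np.int64(108), np.int64(68), np.int64(247)), (178, np.int64(109), np.int64(111), np.int64(244)), (179, np.int64(109), np.int64(123), np.int64(243)), (180, np.int64(109), np.int64(125), np.int64(243)), (181, np.int64(109), np.int64(123), np.int64(243)), (182, np.int64(109), np.int64(123), np.int64(243)), (183, np.int64(109), np.int64(122), np.int64(243)), (184, np.int64(109), np.int64(121), np.int64(243)), (185, np.int64(110), np.int64(122), np.int64(243)), (186, np.int64(109), np.int64(123), np.int64(243)), (187, np.int64(109), np.int64(121), np.int64(243)), (188, np.int64(109), np.int64(105), np.int64(243)), (189, np.int64(108), np.int64(47), np.in
[... 1436 characters left out ...]
(359, np.int64(21), np.int64(141), np.int64(255)), (360, np.int64(21), np.int64(141), np.int64(255)), (361, np.int64(21), np.int64(132), np.int64(255)), (362, np.int64(21), np.int64(87), np.int64(255)), (363, np.int64(20), np.int64(25), np.int64(255)), (364, np.int64(18), np.int64(5), np.int64(255)), (365, np.int64(30), np.int64(1), np.int64(254)), (366, np.int64(0), np.int64(0), np.int64(254)), (367, np.int64(0), np.int64(0), np.int64(254)), (368, np.int64(0), np.int64(0), np.int64(254)), (369, np.int64(0), np.int64(0), np.int64(254))]
1664.0
tag [ 463.4 -317.4] -2.7 0.9189671745399346
(array([332.20382166, 208.91719745]), np.int32(157), array([ 472.28767026, -312.89455087,   75.        ]))
```

View pics/tagc.png

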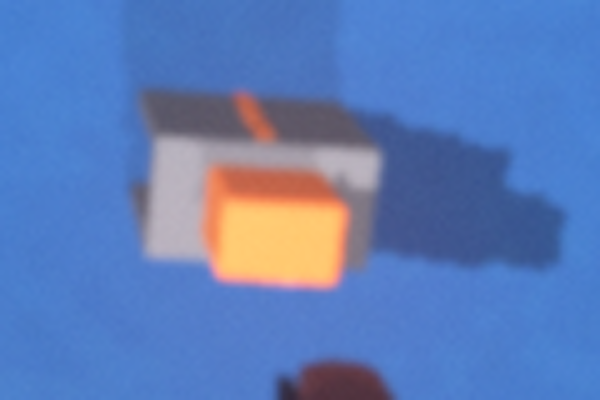

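Run:
```python
from look import *
im,K,V=cam("wrist")
print(proj([463.4,-317.4,81],K,V), ray((335.6,218),K,V,81)[:2])
s=ray((183,70.3),K,V,100)[:2];m=ray((356,63.5),K,V,100)[:2];d=s-m;print("start",s,"mark",m,np.hypot(*d),"yaw",np.degrees(np.arctan2(-d[0],d[1])))
go((463.4,-317,110,-2.7),(463.4,-317,57,-2.7))
```

```text
[336.40260631 218.86541634] [ 464.29445467 -316.47600889]
start [ 599.6598158  -164.49243688] mark [ 613.58124745 -317.56285667] 153.70217849895917 yaw 5.196633683454692
at [ 502.4 -254.8  292.2] 3.12
turn 0.065 shift [-0.72  1.28  3.64]
turn -0.0 shift [ 0.   -0.    1.06]
```

Request:
{"api": "apply_moves", "payload": {
  "targets": [
    [0.2,[0,0,0.5],[0,0,0.065]],
    [0.2,[-0.24,0.43,0.6],[0,0,0]],
    [0.2,[-0.24,0.43,0.7],[0,0,0]],
    [0.2,[-0.23,0.42,0.8],[0,0,0]],
    [0.2,[0,0,0.8],[0,0,0]],
    [0.2,[0,0,0.7],[0,0,0]],
    [0.2,[0,0,0.45],[0,0,0]],
    [0.2,[0,0,0.17],[0,0,0]]
  ]
}}

```text
t: 41.3
ee_pos: [463.1, -317.0, 54.8]
orientation: [-3.139, 0.076, 0.003]
ft_force: [-1.0, 0.1, 0.7]
width: 52.9
grasp_force: 0.0
```

Request:
{"api": "apply_moves", "payload": {
  "targets": [
    [0.2,[0,0,0],[0,0,0]],
    [-1,[0,0,0],[0,0,0]],
    [-1,[0,0,0],[0,0,0]],
    [-1,[0,0,0],[0,0,0]],
    [-1,[0,0,0],[0,0,0]]
  ]
}}

```text
t: 41.92
ee_pos: [464.0, -317.8, 56.8]
orientation: [3.14, -0.076, 0.001]
ft_force: [-0.0, -0.2, 4.2]
width: 25.9
grasp_force: 30.0
```

Request:
{"api": "apply_moves", "payload": {
  "targets": [
    [-1,[0,0,-0.4],[0,0,0]],
    [-1,[0,0,-0.7],[0,0,0]],
    [-1,[0,0,-0.9],[0,0,0]],
    [-1,[0,0,-0.9],[0,0,0]],
    [-1,[0,0,-0.5],[0,0,-0.088]],
    [-1,[0,0,0],[0,0,0]],
    [-1,[0,0,0],[0,0,0]]
  ]
}}

```text
t: 42.8
ee_pos: [462.9, -317.1, 224.9]
orientation: [-3.137, -0.137, 0.002]
ft_force: [0.7, -0.2, -1.0]
width: 26.1
grasp_force: 30.0
```

Run:
```python
from look import *
o=cur()[2];print(o["width"],o["grasp_force"],o["ft_force"].round(1))
go((599.7,-164.5,220,5.2),(599.7,-164.5,120,5.2))
```

```text
26.066681908929954 29.99143213033676 [ 0.7 -0.2 -1. ]
at [ 462.9 -317.1  224.9] 4.99
turn -0.002 shift [ 3.   -2.79  0.1 ]
turn -0.0 shift [ 0. -0.  2.]
```

Request:
{"api": "apply_moves", "payload": {
  "targets": [
    [-1,[0.5,-0.46,0],[0,0,-0.002]],
    [-1,[0.5,-0.46,0],[0,0,0]],
    [-1,[0.5,-0.47,0],[0,0,0]],
    [-1,[0.5,-0.47,0],[0,0,0]],
    [-1,[0.5,-0.46,0],[0,0,0]],
    [-1,[0.5,-0.47,0],[0,0,0]],
    [-1,[0,0,0.4],[0,0,0]],
    [-1,[0,0,0],[0,0,0]]
  ]
}}

```text
t: 43.8
ee_pos: [598.2, -163.9, 202.7]
orientation: [-3.136, -0.144, 0.01]
ft_force: [-0.4, -0.0, -0.5]
width: 25.9
grasp_force: 30.0
```

Run:
```python
from look import *
go((599.7,-164.5,170,5.2),(599.7,-164.5,112,5.2))
im,K,V=cam("wrist");cv2.imwrite("pics/w6.png",im);n=im
im,K,V=cam("side");c=np.array(proj([600,-164,100],K,V)).astype(int);print(c)
a=cv2.resize(im[c[1]-60:c[1]+60,c[0]-70:c[0]+70],(560,480),interpolation=cv2.INTER_CUBIC)
cv2.imwrite("pics/w6b.png",np.vstack([cv2.resize(n[20:290],(560,270)),a])[:600+150:1][:750]);
cv2.imwrite("pics/w6b.png",cv2.resize(np.vstack([n[20:290],a]),(448,600)))
```

```text
at [ 598.2 -163.9  202.7] 5.28
turn 0.001 shift [0.03 0.01 0.65]
turn -0.0 shift [ 0.   -0.    1.16]
[319 246]
```

View pics/w6b.png

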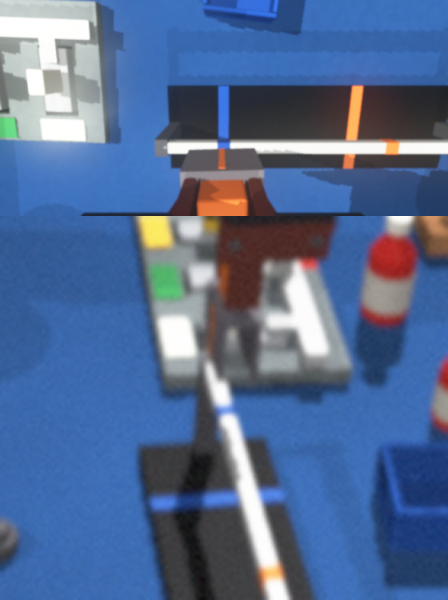

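The tag's line sits just above the blue band and the plates straddle the bar. I lower it with force checks.

Request:
{"api": "apply_moves", "payload": {
  "targets": [
    [-1,[0.02,0.01,0.4],[0,0,0]],
    [-1,[0,0,0.4],[0,0,0]],
    [-1,[0,0,0.2],[0,0,0]],
    [-1,[0,0,0.2],[0,0,0]],
    [-1,[0,0,0],[0,0,0]],
    [-1,[0,0,0],[0,0,0]]
  ]
}}

```text
t: 44.65
ee_pos: [601.5, -165.4, 146.6]
orientation: [3.138, 0.146, 0.001]
ft_force: [-0.2, -0.3, -0.3]
width: 26.0
grasp_force: 30.0
```

Request:
{"api": "apply_moves", "payload": {
  "targets": [
    [-1,[-0.03,0,0.2],[0,0,0]],
    [-1,[0,0,0.2],[0,0,0]],
    [-1,[0,0,0.15],[0,0,0]],
    [-1,[0,0,0.08],[0,0,0]],
    [-1,[0,0,0],[0,0,0]],
    [-1,[0,0,0],[0,0,0]]
  ]
}}

```text
t: 45.4
ee_pos: [599.9, -165.5, 114.9]
orientation: [3.138, 0.146, 0.0]
ft_force: [0.1, 0.1, -1.0]
width: 25.9
grasp_force: 30.0
```

Request:
{"api": "apply_moves", "payload": {
  "targets": [
    [-1,[0,0,0.04],[0,0,0]],
    [-1,[0,0,0.03],[0,0,0]],
    [-1,[0,0,0],[0,0,0]]
  ]
}}

```text
t: 45.78
ee_pos: [599.8, -165.5, 111.8]
orientation: [3.138, 0.146, 0.001]
ft_force: [-2.7, 1.3, 5.1]
width: 26.2
grasp_force: 30.0
```

Request:
{"api": "apply_moves", "payload": {
  "targets": [
    [-1,[0,0.15,0],[0,0,0]],
    [-1,[0,0.15,0],[0,0,0]],
    [-1,[0,0.15,0],[0,0,0]],
    [-1,[0,0.15,0],[0,0,0]],
    [-1,[0,0.15,0],[0,0,0]],
    [-1,[0,0.15,0],[0,0,0]],
    [-1,[0,0.1,0],[0,0,0]],
    [-1,[0,0,0],[0,0,0]]
  ]
}}

```text
t: 46.78
ee_pos: [604.9, -215.8, 111.8]
orientation: [3.138, 0.145, 0.002]
ft_force: [-0.5, 0.7, 4.3]
width: 25.9
grasp_force: 30.0
```

Request:
{"api": "apply_moves", "payload": {
  "targets": [
    [-1,[0,0.15,0],[0,0,0]],
    [-1,[0,0.15,0],[0,0,0]],
    [-1,[0,0.15,0],[0,0,0]],
    [-1,[0,0.15,0],[0,0,0]],
    [-1,[0,0.15,0],[0,0,0]],
    [-1,[0,0.15,0],[0,0,0]],
    [-1,[0,0.1,0],[0,0,0]],
    [-1,[0,0,0],[0,0,0]]
  ]
}}

```text
t: 47.78
ee_pos: [609.4, -265.6, 111.8]
orientation: [3.138, 0.145, 0.002]
ft_force: [-0.0, 1.3, 5.4]
width: 26.3
grasp_force: 30.0
```

Request:
{"api": "apply_moves", "payload": {
  "targets": [
    [-1,[0,0.15,0],[0,0,0]],
    [-1,[0,0.15,0],[0,0,0]],
    [-1,[0,0.15,0],[0,0,0]],
    [-1,[0,0.15,0],[0,0,0]],
    [-1,[0,0.15,0],[0,0,0]],
    [-1,[0,0.15,0],[0,0,0]],
    [-1,[0,0.12,0],[0,0,0]],
    [-1,[0,0,0],[0,0,0]]
  ]
}}

```text
t: 48.78
ee_pos: [614.1, -316.5, 111.8]
orientation: [3.138, 0.145, 0.002]
ft_force: [-0.2, 0.4, 4.8]
width: 26.0
grasp_force: 30.0
```

Run:
```python
from look import *
go((613.6,-317.6,111.8,5.2))
im,K,V=cam("wrist");cv2.imwrite("pics/w7.png",im)
s=cam("side");print(find("tag","side",s[1],s[2],55),find("mark","side",s[1],s[2],100))
```

```text
at [ 614.1 -316.5  111.8] 5.29
turn 0.001 shift [-0.01  0.02  0.  ]
[(0.52, [332.0, 312.0], [612.9, -316.3])] [(0.19, [368.0, 216.0], [729.6, -48.9])]
```

View pics/w7.png

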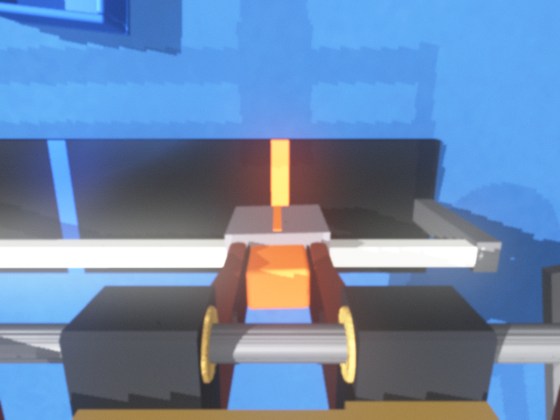

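The tag's line is at column 277 and the board's orange line at about 280, so it needs roughly 1.3 mm more.

Request:
{"api": "apply_moves", "payload": {
  "targets": [
    [-1,[0,0.028,0],[0,0,0]],
    [-1,[0,0,0],[0,0,0]],
    [-1,[0,0,-0.05],[0,0,0]],
    [-1,[0,0,0],[0,0,0]]
  ]
}}

```text
t: 49.48
ee_pos: [613.6, -317.4, 113.4]
orientation: [3.138, 0.146, -0.001]
ft_force: [-0.3, 0.1, -1.1]
width: 26.0
grasp_force: 30.0
```

Run:
```python
from look import *
o=cur()[2];print(o["ft_force"].round(1))
go((613.6,-317.6,111.8,5.2))
im,K,V=cam("wrist");p,M,_=cur()
f=lambda m:(m[...,0]<22)&(m[...,1]>110)&(m[...,2]>120)
h=cv2.cvtColor(im,cv2.COLOR_BGR2HSV).astype(int);m=f(h)
B=[];
for r in range(148,200,4):
    c=np.where(m[r,240:320])[0]
    if len(c):B.append(ray((240+c.mean(),r),K,V,12)[:2])
B=np.array(B);print("board line",B[::3].round(1))
c=[np.where(m[r,250:305])[0] for r in range(212,228,4)];L=[250+x.mean() for x in c if len(x)];print("tag line cols",L)
r=220;zs=80  # far plate line, plate face at +14 mm from tag centre: intersect ray with that vertical plane
C=np.linalg.inv(V)
for r,cc in zip(range(212,228,4),L):
    d=C[:3,:3]@np.linalg.inv(K)@[cc,r,1];n=M[:,0];k=((p+14*n-C[:3,3])@n)/(d@n);print((M.T@(C[:3,3]+k*d-p)).round(2))
for b in B[::3]:print("board in tool",(M.T@(np.array([*b,12])-p)).round(2))
s=ray((280,255),K,V,100)
```

```text
[-0.3  0.1 -1.1]
at [ 613.6 -317.4  113.4] 5.31
turn 0.001 shift [0.   0.   0.03]
board line [[ 656.9 -313.7]
 [ 648.5 -314.1]
 [ 640.  -314.9]
 [ 631.4 -315.7]
 [ 622.6 -316.5]]
tag line cols [np.float64(276.5), np.float64(276.5), np.float64(277.0), np.float64(277.0)]
[14.   -1.18 43.23]
[14.   -1.16 35.37]
[14.   -0.88 28.04]
[14.   -0.86 21.2 ]
board in tool [ 43.63   0.45 101.23]
board in tool [3.5230e+01 1.0000e-01 1.0124e+02]
board in tool [2.6690e+01 1.0000e-01 1.0124e+02]
board in tool [1.8000e+01 9.0000e-02 1.0125e+02]
board in tool [9.1500e+00 9.0000e-02 1.0125e+02]
```

I had eased the arm up by a hair; I lower it back onto the bar at once, trim, then release.

Request:
{"api": "apply_moves", "payload": {
  "targets": [
    [-1,[0,0,0.045],[0,0,0]],
    [-1,[0,0,0],[0,0,0]],
    [-1,[0,0.016,0],[0,0,0]],
    [-1,[0,0,0],[0,0,0]],
    [-1,[0,0,0],[0,0,0]]
  ]
}}

```text
t: 50.15
ee_pos: [613.9, -317.5, 111.8]
orientation: [-3.138, -0.145, -0.0]
ft_force: [-1.2, 3.4, 5.7]
width: 26.3
grasp_force: 30.0
```

Request:
{"api": "apply_moves", "payload": {
  "targets": [
    [-0.1,[0,0,0],[0,0,0]],
    [-0.1,[0,0,0],[0,0,0]],
    [0.0,[0,0,0],[0,0,0]],
    [0.0,[0,0,-0.2],[0,0,0]],
    [0.0,[0,0,-0.5],[0,0,0]],
    [0.0,[0,0,-0.9],[0,0,0]],
    [0.0,[0,0,-0.9],[0,0,0]],
    [0.0,[0,0,-0.9],[0,0,0]]
  ]
}}

```text
t: 51.15
ee_pos: [613.8, -318.0, 283.7]
orientation: [3.138, 0.145, 0.001]
ft_force: [0.4, -0.7, 0.6]
width: 44.1
grasp_force: 0.0
```

Request:
{"api": "apply_moves", "payload": {
  "targets": [
    [0.0,[-0.8,0,0],[0,0,0]],
    [0.0,[-0.8,0,0],[0,0,0]],
    [0.0,[0,0,0],[0,0,0]],
    [0.0,[0,0,0],[0,0,0]]
  ]
}}

```text
t: 51.65
ee_pos: [534.9, -325.7, 282.3]
orientation: [3.137, 0.145, 0.002]
ft_force: [0.3, 1.0, 0.5]
width: 43.9
grasp_force: 0.0
```

Run:
```python
from look import *
im,K,V=cam("wrist");cv2.imwrite("pics/w8.png",im);p,M,o=cur();print(p.round(1),o["width"])
s=cam("side");t=cam("top")
a=proj([613.6,-317.6,181],K,V).astype(int)
c=im[max(0,a[1]-110):a[1]+150,max(0,a[0]-150):a[0]+150]
b=s[0][140:400,230:400]
h=lambda x:cv2.resize(x,(int(x.shape[1]*420/x.shape[0]),420),interpolation=cv2.INTER_CUBIC)
o=np.hstack([h(c),h(b)]);print(o.shape);cv2.imwrite("pics/w8c.png",o if o.shape[1]<=800 else cv2.resize(o,(800,int(o.shape[0]*800/o.shape[1]))))
print(find("tag","wrist",K,V,55),find("mark","wrist",K,V,100))
for l in("tag","lock_grip"):
    print(l,find(l,"side",s[1],s[2],55 if l=="tag" else 75),find(l,"top",t[1],t[2],55 if l=="tag" else 75))
```

```text
[ 535.2 -325.6  282. ] 43.82232062811691
(420, 788, 3)
[(0.55, [277.0, 97.0], [614.3, -317.0])] []
tag [(0.61, [250.0, 142.0], [426.5, 415.4])] [(0.7, [343.0, 246.0], [433.1, -205.0]), (0.47, [387.0, 185.0], [607.0, -326.7])]
lock_grip [(0.78, [339.0, 185.0], [684.2, 124.7]), (0.68, [332.0, 310.0], [610.8, -329.3]), (0.22, [392.0, 250.0], [772.2, -147.6])] [(0.84, [224.0, 152.0], [682.8, 130.4])]
```

View pics/w8c.png

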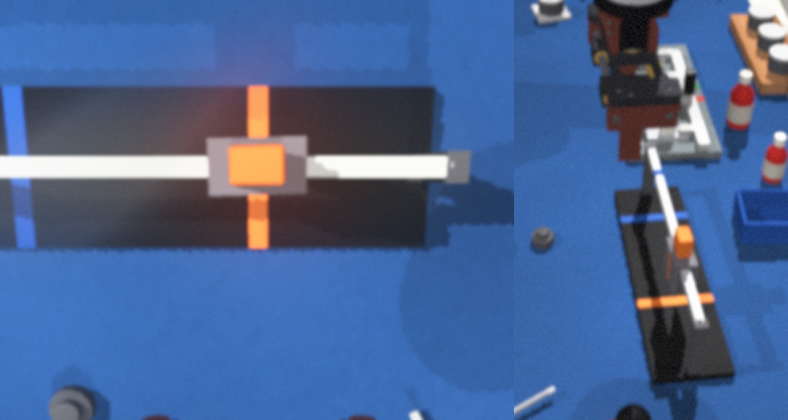

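Viewed: the tag hangs upright, straddling the bar at the orange line. Before handing in I check its centring numerically.

Run:
```python
from look import *
im,K,V=cam("wrist")
TAG=[(0,0,0,51,28,50),(0,0,51,81,18,26)]
h=cv2.cvtColor(im,cv2.COLOR_BGR2HSV).astype(int);m=(h[...,0]<22)&(h[...,1]>110)&(h[...,2]>120)
a=proj([613.6,-317.6,106],K,V);g=proj([613.6,-317.6,136],K,V);print(a,g)
# board line
for x in(655,645,585,575):
    r=int(round(proj([x,-317,12],K,V)[1]));c=np.where(m[r,230:330])[0]+230
    w=ray((c.mean(),r),K,V,12)[:2];mk=np.array([613.6,-317.6]);u=np.array([-np.sin(np.radians(5.2)),np.cos(np.radians(5.2))])
    print("board line along-rail vs mark",round(u@(w-mk),2),len(c))
r0=int(g[1]);c=np.where(m[r0-4:r0+5,int(g[0])-40:int(g[0])+40].mean(0)>.5)[0]+int(g[0])-40
w=ray((c.mean(),r0),K,V,136)[:2];print("grip",c.min(),c.max(),round(u@(w-mk),2))
G=cv2.cvtColor(im,cv2.COLOR_BGR2GRAY);
for x in(624.5,602.5):
    r=int(round(proj([x,-317,106],K,V)[1]));print(r,G[r,int(a[0])-45:int(a[0])+45].tolist(), int(a[0])-45)
```

```text
[278.0337864   96.10407629] [278.06021377  95.41587315]
board line along-rail vs mark 0.03 13
board line along-rail vs mark 0.02 15
board line along-rail vs mark -0.07 13
board line along-rail vs mark -0.08 13
grip 261 294 0.44
83 [98, 99, 97, 99, 97, 96, 95, 93, 93, 92, 92, 92, 90, 94, 116, 151, 175, 181, 181, 181, 181, 183, 182, 183, 182, 182, 181, 182, 183, 180, 175, 175, 176, 178, 179, 180, 178, 179, 179, 182, 183, 181, 182, 183, 185, 185, 182, 182, 182, 184, 182, 184, 186, 185, 187, 186, 185, 185, 185, 183, 179, 179, 182, 182, 184, 181, 183, 182, 182, 183, 182, 180, 170, 141, 101, 76, 68, 67, 67, 65, 65, 65, 65, 64, 64, 64, 63, 64, 65, 64] 233
109 [80, 78, 78, 79, 76, 76, 78, 76, 74, 75, 75, 73, 74, 73, 77, 97, 137, 166, 175, 181, 180, 182, 181, 179, 181, 179, 183, 181, 181, 182, 182, 181, 178, 174, 171, 164, 158, 157, 155, 153, 143, 139, 137, 136, 132, 128, 129, 127, 127, 127, 128, 128, 127, 127, 127, 127, 127, 126, 125, 126, 126, 126, 126, 125, 125, 126, 126, 125, 125, 124, 126, 124, 120, 107, 85, 71, 63, 61, 61, 60, 61, 60, 57, 57, 57, 57, 55, 57, 56, 56] 233
```

The tag is within 0.5 mm of the mark and the lock is at its red stop, so I hand the job in.

```bash
python3 -c "
from workcell import ctrl
print(ctrl.close_job())"
```

```text
the job is handed in; nothing more can be done
None
```

I handed the job in at about 52 s: all four blocks are locked in their own-colour pockets, and the tag hangs within 0.5 mm of the orange line. After the slide I briefly raised the tag about 1.6 mm, still astride the bar, lowered it, and slid it the last 0.8 mm.

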